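# Clip the washed bottle brushes onto the drying stand and start it

### The job

Hang every washed bottle-cleaning tool lying on the counter up to dry: let each swing down from the fingers, ball up and head down, and snap its spring-gate hook onto the eye of its own colour on the drying stand, so that it hangs freely there with the gate shut. When all are hanging and let go, press the red start button, and leave the bottles and the tin where they stand.

Things in the scene. Friction and masses are not known exactly. Their poses are not given: they have to be found in the camera images.
- yellow_tool: Loose yellow bottle-cleaning tool, rigid, white handle, yellow head with short white bristles on both narrow sides, yellow ball; may be absent. Starts lying flat. Own x: along the tool to the ball end; y: to the gate side of the hook; z: normal to the flat side. Origin on the flat underside, 100 mm from the ball centre; all parts centred at z = 18 mm. About 212 mm long, 58 wide, 36 thick, 110-160 g.
- yellow_tool_ball (a point): Centre of the yellow tool's ball, 24 mm across, 18 mm above the counter when it lies. Pinch it along the tool's y: a grip of 50 N or more holds it nearly level; eased little by little below about 45 N it turns on the pinch line and hangs, hook plane upright (under 2 N it drops). u = distance from here towards the head: neck 8 mm thick to u = 31, hook 31-92 (7 mm rod), collar at 91-105, handle 20 x 16 to 152, head to 200.
- yellow_tool_crown (a point): Point under the crown of the yellow tool's hook, u = 41.5 mm, y = 0: the eye bar's centre lies here when the tool hangs. The hook is a closed loop, outside y = -23 to +17.5 mm: peaked arch (inner crown u = 38), spine (inner face y = -16), nose at y = +14 ending at u = 48, base at u = 88, and on the +y side, from nose to base, the sprung gate.
- yellow_tool_gate (a joint): Sprung brass gate of the yellow tool's hook, rad, 0 shut, 0.85 fully in; opens inwards (-y) only. Rod 5 mm thick at y = +14 mm, hinged at u = 84, free end u = 49.5. Press its outside on the bar with the bar at about u = 57 (up to 5 N); when the bar's centre is in to y = -5 mm, lower the tool: the bar passes the gate's free end to the crown and the gate snaps shut.
- yellow_eye: Fixed steel eye with a yellow back plate on the stand's rail, 185 mm up. Origin: middle of its front bar, a level rod 7 mm thick along the eye's y, 41 mm clear between the side rods. The hole lies behind the bar, to +x (level), 41 mm deep to the plate. A hook is pressed on gate first along +x, from the open side. A hung tool reaches 159 mm below the bar.
- green_tool: Loose green bottle-cleaning tool, rigid, white handle, green ridged head, green ball; may be absent. Starts lying flat. Same shape and size as the yellow tool, same axes and origin.
- green_tool_ball (a point): Centre of the green tool's ball, as on the yellow tool.
- green_tool_crown (a point): Point under the crown of the green tool's hook, as on the yellow tool.
- green_tool_gate (a joint): Sprung brass gate of the green tool's hook, rad, as on the yellow tool.
- green_eye: Fixed steel eye with a green back plate on the stand's rail, same shape and axes as the yellow eye.
- blue_tool: Loose blue bottle-cleaning tool, rigid, white handle, blue head with a white scraper strip near its end, blue ball; may be absent. Starts lying flat. Same shape and size as the yellow tool, same axes and origin.
- blue_tool_ball (a point): Centre of the blue tool's ball, as on the yellow tool.
- blue_tool_crown (a point): Point under the crown of the blue tool's hook, as on the yellow tool.
- blue_tool_gate (a joint): Sprung brass gate of the blue tool's hook, rad, as on the yellow tool.
- blue_eye: Fixed steel eye with a blue back plate on the stand's rail, same shape and axes as the yellow eye.
- stand: Fixed white drying stand; origin on the counter, mid-base; open side to its -x. Base 150 x 340 x 12 mm, posts at x = 58, y = -155 and 155 mm, rail between them, top 196 mm high; eye bars at x = 0, y = -85, 0, 85 mm (colour order varies). Fan housing 110 x 100 x 50 mm high at y = 220 mm carries the button.
- start (a joint): Red start button on top of the fan housing, m: 0 = up, 0.006 = fully pressed; springs back; fully down takes about 5 N; it counts as pressed from 0.004.
- start_top (a point): Middle of the top face of the red start button, 32 mm across; it is pressed straight down.
- water_bottle: Loose clear water bottle with a red cap, 62 mm across, 190 mm high; a bystander, origin at the centre of its underside.
- feeding_bottle: Loose feeding bottle with a green collar and a teat, 62 mm across, 162 mm high; a bystander, origin at the centre of its underside.
- powder_tin: Loose blue tin, 90 mm across, 110 mm high; a bystander, origin at the centre of its underside.

How it is judged (in metres and radians):
On the way, in this order (a step that is already met when the one before it is completed fails the run):
1. every tool present hangs on the eye of its colour, gate shut, let go (x of yellow_tool_crown in the frame of yellow_eye between -0.008 and 0.04 m and y of yellow_tool_crown in the frame of yellow_eye between -0.032 and 0.032 m and z of yellow_tool_crown in the frame of yellow_eye between -0.008 and 0.008 m and value of joint each of yellow_tool_gate, green_tool_gate, blue_tool_gate below 0.12 rad and angle between each of yellow_tool, green_tool, blue_tool's own x axis and vertical below 0.35 rad and x of green_tool_crown in the frame of green_eye between -0.008 and 0.04 m and y of green_tool_crown in the frame of green_eye between -0.032 and 0.032 m and z of green_tool_crown in the frame of green_eye between -0.008 and 0.008 m and x of blue_tool_crown in the frame of blue_eye between -0.008 and 0.04 m and y of blue_tool_crown in the frame of blue_eye between -0.032 and 0.032 m and z of blue_tool_crown in the frame of blue_eye between -0.008 and 0.008 m and contact force between the fingers and yellow_tool below 0.2 N and contact force between the fingers and green_tool below 0.2 N and contact force between the fingers and blue_tool below 0.2 N), for 0.5 s.
2. the start button is pressed (value of joint start above 0.004 m), for 0.05 s.
At the end, for the whole second after the job is handed in: Every tool present hangs at rest on the eye of its colour: crown point level with the eye within 8 mm, -8 to 40 mm along its x, 32 mm either way along its y; gate shut (under 0.12 rad), tool within 0.35 rad of upright, ball up; the button was pressed 4 mm after that and is up again (x of yellow_tool_crown in the frame of yellow_eye between -0.008 and 0.04 m and y of yellow_tool_crown in the frame of yellow_eye between -0.032 and 0.032 m and z of yellow_tool_crown in the frame of yellow_eye between -0.008 and 0.008 m and value of joint each of yellow_tool_gate, green_tool_gate, blue_tool_gate below 0.12 rad and angle between each of yellow_tool, green_tool, blue_tool's own x axis and vertical below 0.35 rad and x of green_tool_crown in the frame of green_eye between -0.008 and 0.04 m and y of green_tool_crown in the frame of green_eye between -0.032 and 0.032 m and z of green_tool_crown in the frame of green_eye between -0.008 and 0.008 m and x of blue_tool_crown in the frame of blue_eye between -0.008 and 0.04 m and y of blue_tool_crown in the frame of blue_eye between -0.032 and 0.032 m and z of blue_tool_crown in the frame of blue_eye between -0.008 and 0.008 m and linear speed of each of yellow_tool, green_tool, blue_tool below 0.05 m/s and angular speed of each of yellow_tool, green_tool, blue_tool below 0.8 rad/s and value of joint start below 0.002 m); the robot touches nothing.
It fails at once if the water bottle is pushed more than 4 cm away or tipped over (distance of water_bottle from where it was at the start of the episode above 0.04 m or angle between water_bottle's own z axis and vertical above 0.5 rad).
It fails at once if the feeding bottle is pushed more than 4 cm away or tipped over (distance of feeding_bottle from where it was at the start of the episode above 0.04 m or angle between feeding_bottle's own z axis and vertical above 0.5 rad).
It fails at once if the powder tin is pushed more than 4 cm away or tipped over (distance of powder_tin from where it was at the start of the episode above 0.04 m or angle between powder_tin's own z axis and vertical above 0.5 rad).
Of yellow_tool, green_tool, blue_tool only 2 to 3 are there at a start; the rules pass over those that are not, and their reading is None.
At some moment in a run one of yellow_tool, green_tool, blue_tool may be knocked a few centimetres aside while the robot is not near it.
It also fails if it takes over 210 s, if anything falls off the work surface, if the arm or the gripper's body presses on something with over 40 N, if the wrist force passes 120 N, or if a joint passes its speed limit or range.

### The arm

A 7-joint arm with a two-finger parallel gripper is mounted at the origin on the work surface. World frame = base frame: x ahead of the robot, y to its left, z up, the work surface at z = 0. Lengths are in m, angles in degrees, forces in N, time in s.
With the tool pointing down it reaches from about 0.35 to 0.9 m from the base axis. Payload 7.2 kg.
Tool frame: the origin (TCP) lies at the centre of the arm's flange, where the gripper is bolted on; the fingertips stand 173 mm ahead of it and the grasp point (between the pads) lies 155 mm ahead of it; x points along the fingers, y is the direction in which the jaws open and shut, and the axes are right-handed (so a half turn about x gives the same grasp; the last joint's range is limited). The gripper opens to 85 mm and grips with 20 to 120 N. Pads are 22 mm wide; open, the fingers measure 114 mm over their backs; the gripper's body (76 mm by 85 mm) begins 54 mm behind the grasp point. The pads swing forward as they close: fully open they stand 13 mm farther back than shut.
Start: joints at [61.352, 23.554, -0.728, 91.456, 0.321, 64.991, -4.71], TCP at [0.262, -0.568, 0.405] pointing down, gripper open.
Joint ranges: [-169.25, 169.25], [-16.82, 113.86], [-84.01, 82.57], [7.8, 145.47], [-59.2, 239.2], [7.22, 106.19], [-163.78, 163.78]. Speed limits (degrees/s): [136.94, 136.94, 172.46, 172.46, 180, 180, 180].

### API

Orientations are given as [roll, pitch, yaw] about the fixed x, y, z axes, in that order (R = Rz(yaw) Ry(pitch) Rx(roll)).
In Python, from station import arm, vision, job_done gives the robot as it stands. The module is installed in compiled form; this text tells all that it offers.
- The arm moves only by the tool send_rows, never from a script. Its argument "plan" is a list of rows, each a list of 3 entries, a list of its own where there are three numbers: the finger opening in cm, from 0 to 8.54, then the shift along the tool's x, y, z in cm, then the turn about the tool's x in degrees. In form: [[jaw, [x, y, z], yaw], ...]. A call has 1 to 12 rows; each row is the pose to reach, as a shift and turn from the pose commanded when the call began, along the tool's axes at that moment; what a row does not reach only later rows make up. A row lasts 1/8 s, in which the tool goes at most 62.5 mm and 10.7 degrees, less where a joint would pass 70% of its speed; a pose out of reach is approached as far as the arm can. A call with a gripper value outside its range is refused whole. The fingers move at their own pace and stop on an object; "newtons" is the grip in N (left out, the last holds). Time passes only in rows, so rows that repeat a pose let the fingers close. It gives the time, the measured TCP pose, the force and the opening at its end, in the units of the state.
- arm.get_state(): the state, without advancing time (a new reading comes with each control period).
- vision.get_image(name): name is "scene" or "top" or "wrist"; returns the picture (400x640x3 uint8, blue, green, red); there is no depth.
- vision.camera_info(name): a dict with "intrinsics" (3x3 intrinsics, pixels), "rvec" (rotation vector, rad) and "tvec" (3), from world to camera coordinates, as OpenCV has them; the wrist camera has in their place "mount" (4x4, takes a point from camera to tool coordinates, whose origin is the TCP and whose axes are the tool frame's). Camera axes: x right, y down, z forward; pixel columns grow to the right and rows downward; lengths in m; the calibration is good to about 2 mm. A picture is of the moment at which its call begins: read the wrist's pose just before it. camera_info takes no time and is no camera call.
- job_done(): hands the job in, once; it reports no verdict.
Trained networks look in the newest picture that a camera, given by its name, has taken for a name from the list of things; names that differ only in an ending like _2 or _b are one class to them, and where a whole thing is asked for, a point or a joint stands for the part that bears it (a point fixed in the world has none). Each returns a list of dicts, best first, with "score" (0 to 1); they miss things now and then, are a little off and sometimes report something else, mostly with a low value. They report only what shows in the picture. A call takes as long as a camera call.
- vision.boxes_of(camera, target): "rect" ([left, top, right, bottom] as shares, 0 to 1, of the picture: columns of its width, rows of its height, round what is visible of it).
- vision.tip_of(camera, target): "position" ([row, column] as shares, 0 to 1, of the picture: columns of its width, rows of its height: a listed point, or the origin of a listed thing).
The state is a dict: "clock": time; "qpos": joint angles; "joint_vel": joint speeds; "joint_torque": joint torques, N m; "eef_pos": TCP position; "orientation": TCP orientation; "contact_force": force on the tool from outside, world axes, zero at the start; "ft_torque": the same for the moment, N m; "opening": opening from 0.0 (shut) to 1.0 (fully open).
Only numpy, scipy, OpenCV 4.12 (cv2) and the standard library are available. Lean on these libraries where they do the work, as an engineer would, in place of code of your own. Each camera call takes 0.05 s, during which the arm holds its last target.

## Working session

There is one attempt and no reset: what is moved stays moved. The work goes in short steps, Python scripts to look and compute and a tool call to move; the robot and the scene stay as the last step left them, time stands still between calls to the robot, and variables do not carry over. Pictures are saved under pics/ and viewed, and the job is handed in when it is done.

Besides the shell and the picture viewer there is one more tool, called after "Emit:" as name(argument=value, ...), one argument or row to a line, values as JSON. send_rows: Moves the arm, as the interface text tells. Its arguments: {"type":"object","properties":{"plan":{"type":"array"},"newtons":{"type":"number"}},"required":["plan"]}

```bash
ls; mkdir -p pics
cat > h.py <<'E'
import numpy as np, cv2
from scipy.spatial.transform import Rotation as R
from station import arm, vision, job_done
def shot(n,f):
    im=vision.get_image(n); cv2.imwrite('pics/'+f,im); return im
def cam(n):
    i=vision.camera_info(n); K=np.array(i['intrinsics'],float)
    if 'rvec' in i:
        Rm=cv2.Rodrigues(np.array(i['rvec'],float))[0]; t=np.array(i['tvec'],float).ravel()
        return K,Rm.T,-Rm.T@t
    M=np.array(i['mount']); s=arm.get_state()
    Rt=R.from_euler('xyz',s['orientation'],degrees=True).as_matrix(); p=np.array(s['eef_pos'])
    return K,Rt@M[:3,:3],Rt@M[:3,3]+p
def ray(c,u,v):
    K,Rc,o=c; d=Rc@np.linalg.solve(K,[u,v,1.]); return o,d/np.linalg.norm(d)
def atz(c,u,v,z):
    o,d=ray(c,u,v); return o+d*(z-o[2])/d[2]
def proj(c,P):
    K,Rc,o=c; q=K@(Rc.T@(np.array(P)-o)); return q[:2]/q[2]
def tri(rays):
    A=np.zeros((3,3));b=np.zeros(3)
    for o,d in rays:
        M=np.eye(3)-np.outer(d,d);A+=M;b+=M@o
    X=np.linalg.solve(A,b); return X,[np.linalg.norm((np.eye(3)-np.outer(d,d))@(X-o)) for o,d in rays]
E
python3 - <<'E'
from h import *
print(arm.get_state())
for n in ['scene','top','wrist']:
    shot(n,n+'0.png'); print(n,vision.camera_info(n))
    for t in ['yellow_tool','green_tool','blue_tool']:
        print(t,[(round(d['score'],2),np.round(np.array(d['position'])*[400,640],1)) for d in vision.tip_of(n,t+'_ball')][:2],[(round(d['score'],2),np.round(np.array(d['position'])*[400,640],1)) for d in vision.tip_of(n,t)][:2])
E
```

```text
pics
{'clock': 0.0, 'qpos': array([61.35206672, 23.59921399, -0.72840946, 91.50542325,  0.3210602 ,
       64.99127496, -4.71020055]), 'joint_vel': array([ 0.06473433, -0.03524137,  0.00939757, -0.01019203, -0.00733914,
       -0.10334143,  0.09656576]), 'joint_torque': array([ 7.47823688e-04, -6.00624990e+01,  6.82197232e-01, -2.99412632e+01,
        1.37389792e-02,  1.06372157e-02,  1.00522922e-05]), 'eef_pos': array([ 0.26144966, -0.56743379,  0.40385176]), 'orientation': array([-85.81875842,  89.90613005, 118.92267994]), 'contact_force': array([-0.37581697,  0.44251772, -0.193738  ]), 'ft_torque': array([-0.04578858, -0.00678855,  0.01342186]), 'opening': 1.000008963602124}
scene {'intrinsics': array([[489.64052767,   0.        , 317.89468024],
       [  0.        , 489.64052767, 192.05968812],
       [  0.        ,   0.        ,   1.        ]]), 'rvec': array([ 1.26521993,  2.12799959, -1.03173691]), 'tvec': array([ 0.33184625, -0.20113056,  1.76752212])}
yellow_tool [(0.95, array([214.8, 384.4])), (0.66, array([299.3, 387.5]))] [(0.94, array([241.1, 375. ]))]
green_tool [(0.68,
[... 465 characters left out ...]
 (0.18, array([220.3, 261.6]))]
green_tool [(0.92, array([241.9, 215.8]))] [(0.68, array([211. , 213.8]))]
blue_tool [] []
wrist {'intrinsics': array([[309.85578437,   0.        , 316.74669305],
       [  0.        , 309.85578437, 195.46686865],
       [  0.        ,   0.        ,   1.        ]]), 'mount': array([[-8.34720949e-04, -2.67299212e-01,  9.63613218e-01,
         3.08295804e-02],
       [ 9.99999362e-01, -9.55896928e-04,  6.01081337e-04,
        -2.12220813e-03],
       [ 7.60446348e-04,  9.63613106e-01,  2.67299839e-01,
        -6.77095454e-02],
       [ 0.00000000e+00,  0.00000000e+00,  0.00000000e+00,
         1.00000000e+00]])}
yellow_tool [] []
green_tool [] []
blue_tool [] []
```

View pics/scene0.png

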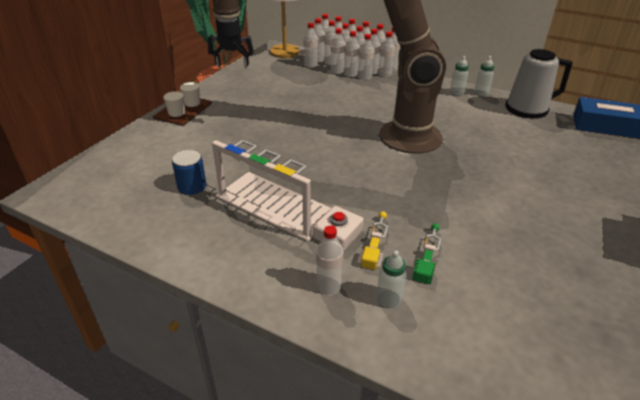

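View pics/top0.png

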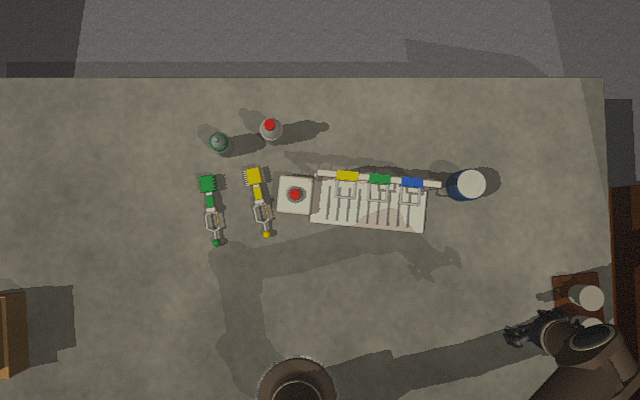

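View pics/wrist0.png

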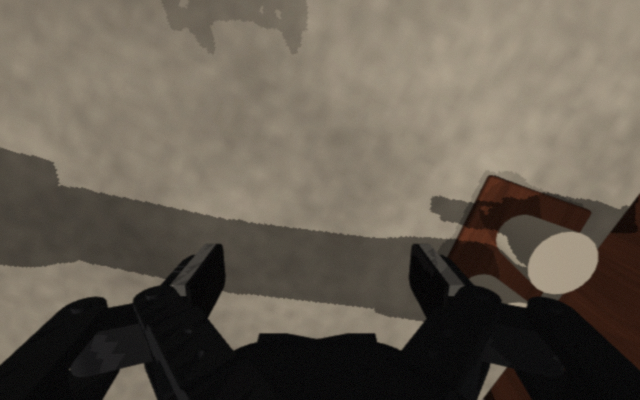

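Run:
```python
from h import *
im=cv2.imread('pics/top0.png'); a=cv2.resize(im[155:255,180:300],None,fx=6,fy=6,interpolation=cv2.INTER_CUBIC); cv2.imwrite('pics/t1.png',a)
im=cv2.imread('pics/top0.png'); a=cv2.resize(im[155:245,270:440],None,fx=4.5,fy=4.5,interpolation=cv2.INTER_CUBIC); cv2.imwrite('pics/t2.png',a)
T=cam('top');S=cam('scene')
print('cams',T[2],S[2])
for n in ['top','scene']:
    vision.get_image(n)
    for t in ['yellow_eye','green_eye','blue_eye','start_top','stand','water_bottle','feeding_bottle','powder_tin','yellow_tool_crown','green_tool_crown']:
        print(n,t,[(round(d['score'],2),np.round(np.array(d['position'])[::-1]*[640,400],1)) for d in vision.tip_of(n,t)][:2])
for n,u,v,z in [('yb',262.7,234.2,.018),('gb',215.8,241.9,.018)]: print(n,atz(T,u,v,z))
for n,u,v,z in [('yb',384.4,214.8,.018),('gb',435.9,227.5,.018)]: print(n,atz(S,u,v,z))
s=arm.get_state(); print(R.from_euler('xyz',s['orientation'],degrees=True).as_matrix().round(3))
```

```text
cams [ 0.51806102 -0.03083554  1.48154421] [1.49598295 0.42086413 0.92715602]
top yellow_eye [(0.78, array([347.5, 196.3]))]
top green_eye [(0.81, array([377.6, 195. ]))]
top blue_eye [(0.57, array([408.1, 202.1]))]
top start_top [(0.55, array([293.8, 197.3])), (0.29, array([259.2, 200.1]))]
top stand [(0.7, array([366.9, 202.9]))]
top water_bottle [(0.82, array([274.4, 130.9]))]
top feeding_bottle [(0.95, array([224.9, 146.1])), (0.26, array([215.7, 209.2]))]
top powder_tin [(0.98, array([457.4, 185.3]))]
top yellow_tool_crown [(0.75, array([260.6, 219.3]))]
top green_tool_crown [(0.68, array([210.5, 229.8]))]
scene yellow_eye [(0.66, array([296. , 162.1])), (0.36, array([340.2, 215.5]))]
scene green_eye [(0.54, array([269.8, 156.1]))]
scene blue_eye [(0.66, array([245.2, 145.8])), (0.39, array([429.2, 258.6]))]
scene start_top [(0.64, array([337.5, 213.4]))]
scene stand [(0.89, array([274.8, 206.5]))]
scene water_bottle [(0.84, array([328. , 284.5])), (0.52, array([372.3, 244.1]))]
scene feeding_bottle [(0.57, array([388.9, 296.9]))]
scene powder_tin [(0.6, array([193.7, 185.8]))]
scene yellow_tool_crown [(0.58, array([377.6, 226.9]))]
scene green_tool_crown [(0.87, array([433. , 236.1]))]
yb [0.47529057 0.09774784 0.018     ]
gb [0.45407692 0.23470476 0.018     ]
yb [0.46935176 0.0911628  0.018     ]
gb [0.45071978 0.23674736 0.018     ]
[[-0.     0.418 -0.908]
 [ 0.    -0.908 -0.418]
 [-1.    -0.    -0.   ]]
```

View pics/t1.png

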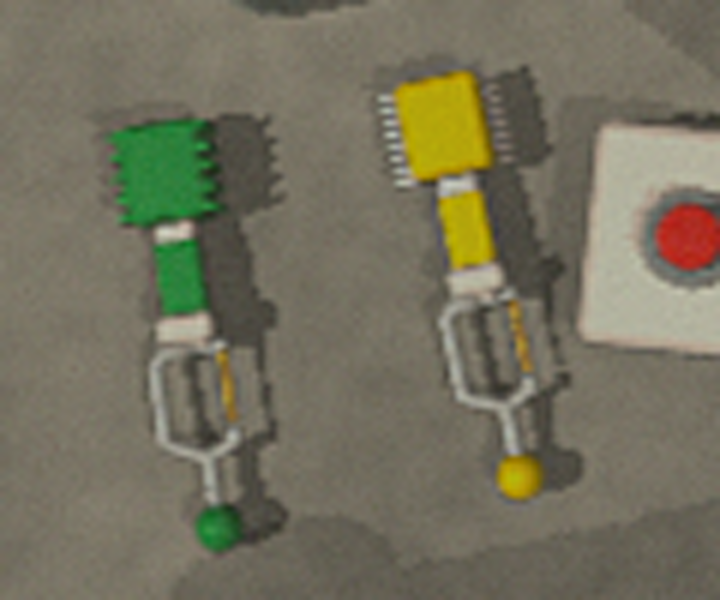

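View pics/t2.png

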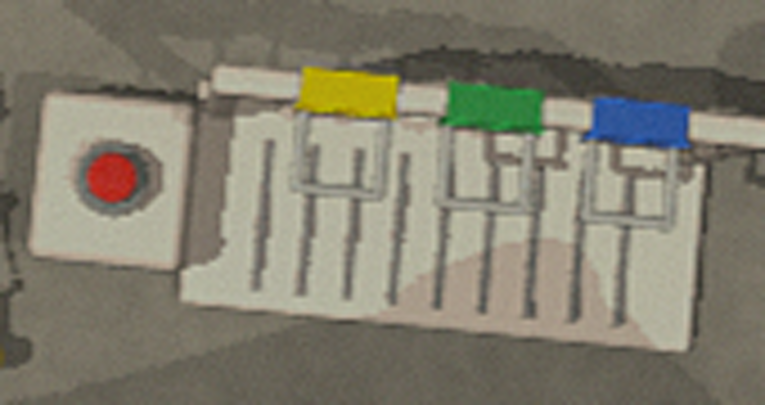

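```bash
cat >> h.py <<'E'
def mv(tx,ty,tz,az):
    "TCP target world + azimuth of gripper y (deg): prints shift cm, turn"
    s=arm.get_state(); Rt=R.from_euler('xyz',s['orientation'],degrees=True).as_matrix(); p=np.array(s['eef_pos'])
    d=Rt.T@(np.array([tx,ty,tz])-p)*100
    a=np.degrees(np.arctan2(Rt[1,1],Rt[0,1])); t=-((az-a+180)%360-180)
    print('at',p.round(4),'yaz',round(a,2),'F',np.round(s['contact_force'],1),'op',round(s['opening'],3),'j7',s['qpos'][6].round(1),'t',s['clock']); print('shift',d.round(2),'turn',round(t,2))
E
python3 - <<'E'
from h import *
T=cam('top')
def c(x,y,x0,y0,s): return x/s+x0-.5+.5/s,y/s+y0-.5+.5/s
P={k:atz(T,*c(x,y,180,155,6),z) for k,x,y,z in [('yb',520,477,.018),('yh',443,125,.018),('gb',218,527,.018),('gh',163,170,.018)]}
for k in 'yg':
    b,h=P[k+'b'],P[k+'h']; d=b-h; print(k,b,h,np.degrees(np.arctan2(d[1],d[0])),np.linalg.norm(d))
E2={k:atz(T,*c(x,y,270,155,4.5),z) for k,x,y,z in [('yl',297,189,.185),('yr',378,194,.185),('gl',442,205,.185),('gr',526,211,.185),('bl',587,218,.185),('br',672,225,.185),('btn',112,178,.056)]}
for k in E2: print(k,E2[k])
mv(.53,.08,.36,-78)
E
```

```text
y [0.4755381  0.08734862 0.018     ] [0.64864311 0.124886   0.018     ] -167.7649828386294 0.17712819858575637
g [0.45256896 0.23435817 0.018     ] [0.62732182 0.26202787 0.018     ] -171.00269728452906 0.17692985751805151
yl [ 0.57662918 -0.10777164  0.185     ]
yr [ 0.57336833 -0.15501706  0.185     ]
gl [ 0.56667478 -0.19233366  0.185     ]
gr [ 0.56280654 -0.24143592  0.185     ]
bl [ 0.55845076 -0.27710821  0.185     ]
br [ 0.55398358 -0.32690178  0.185     ]
btn [0.59035743 0.00294397 0.056     ]
at [ 0.2615 -0.5676  0.4047] yaz -65.26 F [ 0.3 -0.9  0.3] op 0.997 j7 -4.7 t 2.15
shift [  4.47 -47.59 -51.49] turn 12.74
```

Emit:
send_rows(
  plan=[
    [8.5, [-1, -47.6, -51.5], 12.7],
    [8.5, [-1, -47.6, -51.5], 12.7],
    [8.5, [-1, -47.6, -51.5], 12.7],
    [8.5, [-1, -47.6, -51.5], 12.7],
    [8.5, [-1, -47.6, -51.5], 12.7],
    [8.5, [-1, -47.6, -51.5], 12.7],
    [8.5, [-1, -47.6, -51.5], 12.7],
    [8.5, [-1, -47.6, -51.5], 12.7],
    [8.5, [-1, -47.6, -51.5], 12.7],
    [8.5, [-1, -47.6, -51.5], 12.7],
    [8.5, [-1, -47.6, -51.5], 12.7],
    [8.5, [-1, -47.6, -51.5], 12.7],
  ],
)

```text
clock: 3.65
eef_pos: [0.5306, 0.0847, 0.4148]
orientation: [-116.3, 89.9, 76.1]
contact_force: [-0.1, 0.6, 0.4]
opening: 0.992
```

Run:
```python
from h import *
mv(.5,.08,.3,-78)
c=cam('wrist'); im=shot('wrist','w1.png')
print(proj(c,[.4755,.0873,.018]),proj(c,[.4526,.2344,.018]))
```

```text
at [0.5306 0.0847 0.4148] yaz -77.61 F [-0.1  0.6  0.4] op 0.992 j7 -98.6 t 3.65
shift [11.48 -0.17  3.1 ] turn 0.39
[307.3891101  210.56501516] [187.01694962 203.53452818]
```

View pics/w1.png

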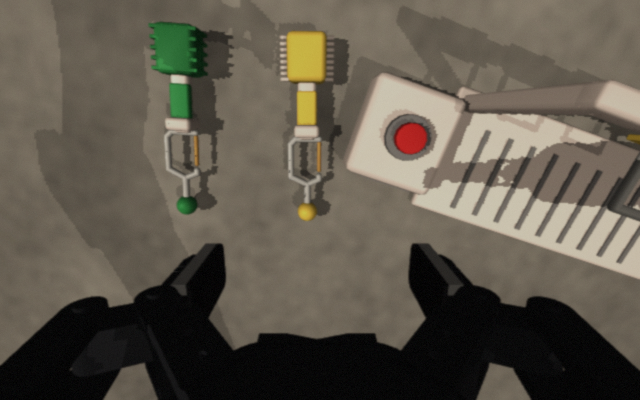

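```bash
cat >> h.py <<'E'
def balls(im,col):
    h=cv2.cvtColor(im,cv2.COLOR_BGR2HSV)
    lo,hi={'y':((20,120,80),(35,255,255)),'g':((50,110,30),(80,255,255))}[col]
    m=cv2.inRange(h,lo,hi); n,l,st,ce=cv2.connectedComponentsWithStats(m)
    return [(int(st[i,4]),ce[i].round(2),st[i,2:4]) for i in range(1,n) if st[i,4]>25]
E
python3 - <<'E'
from h import *
c=cam('wrist'); im=cv2.imread('pics/w1.png')
for k in 'yg':
    for a,ce,wh in balls(im,k): print(k,a,ce,wh,atz(c,*ce,.018).round(4))
E
```

```text
y 2002 [306.15  55.92] [41 52] [0.6487 0.1243 0.018 ]
y 678 [306.47 107.5 ] [20 34] [0.5958 0.1129 0.018 ]
y 81 [633.12 137.31] [13  8] [ 0.6441 -0.2653  0.018 ]
y 264 [306.52 211.52] [19 18] [0.4741 0.0874 0.018 ]
g 2343 [176.99  49.34] [58 55] [0.6253 0.2625 0.018 ]
g 679 [180.44 100.5 ] [22 34] [0.573  0.2536 0.018 ]
g 254 [186.5  204.83] [20 17] [0.451  0.2341 0.018 ]
```

Run:
```python
from h import *
mv(.4743,.0874,.25,-78.1)
mv(.4743,.0874,.178,-78.1)
```

```text
at [0.5307 0.0842 0.4146] yaz -77.66 F [0.4 0.9 1.1] op 0.996 j7 -98.6 t 3.7
shift [16.46 -1.49  5.45] turn 0.44
at [0.5307 0.0842 0.4146] yaz -77.66 F [0.4 0.9 1.1] op 0.996 j7 -98.6 t 3.7
shift [23.66 -1.48  5.45] turn 0.44
```

Emit:
send_rows(
  plan=[
    [6, [0, -1.4, 5.5], 0.4],
    [6, [6, -1.4, 5.5], 0.4],
    [6, [12, -1.4, 5.5], 0.4],
    [6, [16.5, -1.4, 5.5], 0.4],
    [6, [16.5, -1.4, 5.5], 0.4],
    [6, [16.5, -1.4, 5.5], 0.4],
  ],
)

```text
clock: 4.45
eef_pos: [0.474, 0.0819, 0.2512]
orientation: [165.1, 89.9, -3.3]
contact_force: [0.6, 0.6, 0.3]
opening: 0.702
```

Run:
```python
from h import *
mv(.4743,.0874,.178,-78.1)
c=cam('wrist'); im=shot('wrist','w2.png')
for a,ce,wh in balls(im,'y'): print(a,ce,wh,atz(c,*ce,.018).round(4))
```

```text
at [0.474  0.0819 0.2512] yaz -78.42 F [0.6 0.6 0.3] op 0.702 j7 -106.5 t 4.45
shift [ 7.32 -0.54 -0.13] turn -0.32
1365 [308.11  16.97] [40 35] [0.59   0.1126 0.018 ]
900 [310.94 209.09] [35 33] [0.4746 0.088  0.018 ]
```

View pics/w2.png

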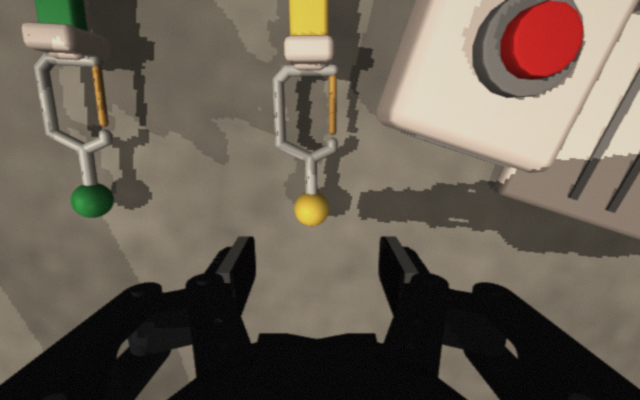

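Emit:
send_rows(
  plan=[
    [6, [3.5, -0.6, -0.2], 0],
    [6, [6.5, -0.6, -0.2], 0],
    [6, [7.3, -0.6, -0.2], 0],
    [6, [7.3, -0.6, -0.2], 0],
  ],
)

```text
clock: 5.0
eef_pos: [0.4747, 0.0887, 0.1778]
orientation: [168.5, 89.9, 0.1]
contact_force: [-0.8, -0.4, 0.5]
opening: 0.702
```

Emit:
send_rows(
  plan=[
    [1, [0, 0, 0], 0],
    [1, [0, 0, 0], 0],
    [1, [0, 0, 0], 0],
    [1, [0, 0, 0], 0],
    [1, [0, 0, 0], 0],
  ],
  newtons=60,
)

```text
clock: 5.62
eef_pos: [0.4744, 0.0887, 0.1768]
orientation: [178.2, 90.0, 9.8]
contact_force: [1.3, 0.8, 0.9]
opening: 0.243
```

Run:
```python
from h import *
mv(.4746,.088,.178,-78.1)
shot('wrist','w3.png')
```

```text
at [0.4744 0.0887 0.1768] yaz -78.37 F [1.3 0.8 0.9] op 0.243 j7 -111.8 t 5.625
shift [-0.12  0.07 -0.01] turn -0.27
```

View pics/w3.png

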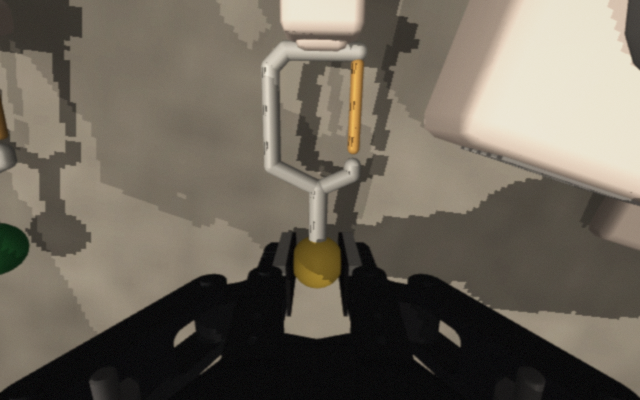

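Emit:
send_rows(
  plan=[
    [1, [-2, 0, 0], 0],
    [1, [-6, 0, 0], 0],
    [1, [-12, 0, 0], 0],
    [1, [-18, 0, 0], 0],
    [1, [-24, 0, 0], 0],
    [1, [-27, 0, 0], 0],
    [1, [-28, 0, 0], 0],
    [1, [-28, 0, 0], 0],
  ],
)

```text
clock: 6.68
eef_pos: [0.4738, 0.0886, 0.4558]
orientation: [6.5, 89.9, -161.9]
contact_force: [-0.3, -0.4, -1.2]
opening: 0.248
```

Run:
```python
from h import *
mv(.4746,.088,.44,-78.1)
shot('wrist','w4.png')
```

```text
at [0.4738 0.0886 0.4558] yaz -78.36 F [-0.3 -0.4 -1.2] op 0.248 j7 -98.8 t 6.675
shift [ 1.58  0.07 -0.07] turn -0.26
```

View pics/w4.png

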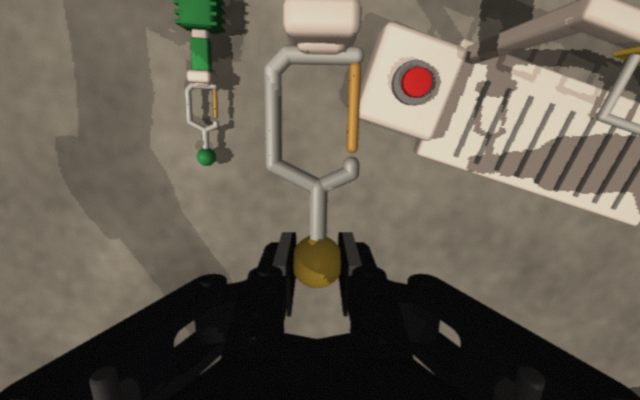

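Emit:
send_rows(
  plan=[
    [1, [0, 0, 0], 0],
    [1, [0, 0, 0], 0],
  ],
  newtons=46,
)

```text
clock: 6.98
eef_pos: [0.474, 0.0887, 0.4555]
orientation: [-7.6, 89.9, -176.0]
contact_force: [-0.9, -0.4, -1.6]
opening: 0.244
```

Emit:
send_rows(
  plan=[
    [1, [0, 0, 0], 0],
    [1, [0, 0, 0], 0],
  ],
  newtons=42,
)

```text
clock: 7.22
eef_pos: [0.4741, 0.0887, 0.4565]
orientation: [-6.2, 90.0, -174.5]
contact_force: [-0.6, -0.2, -0.9]
opening: 0.237
```

Emit:
send_rows(
  plan=[
    [1, [0, 0, 0], 0],
    [1, [0, 0, 0], 0],
  ],
  newtons=39,
)

```text
clock: 7.48
eef_pos: [0.4741, 0.0887, 0.4567]
orientation: [159.0, 90.0, -9.4]
contact_force: [-0.3, 0.1, -1.4]
opening: 0.245
```

Emit:
send_rows(
  plan=[
    [1, [0, 0, 0], 0],
    [1, [0, 0, 0], 0],
  ],
  newtons=36,
)

```text
clock: 7.72
eef_pos: [0.4741, 0.0887, 0.4567]
orientation: [145.6, 90.0, -22.8]
contact_force: [-0.9, -0.3, -1.3]
opening: 0.244
```

Run:
```python
from h import *
mv(.4746,.088,.44,-78.1)
shot('wrist','w5.png')
```

```text
at [0.4741 0.0887 0.4567] yaz -78.36 F [-0.9 -0.3 -1.3] op 0.244 j7 -98.8 t 7.725
shift [ 1.67  0.08 -0.04] turn -0.26
```

View pics/w5.png

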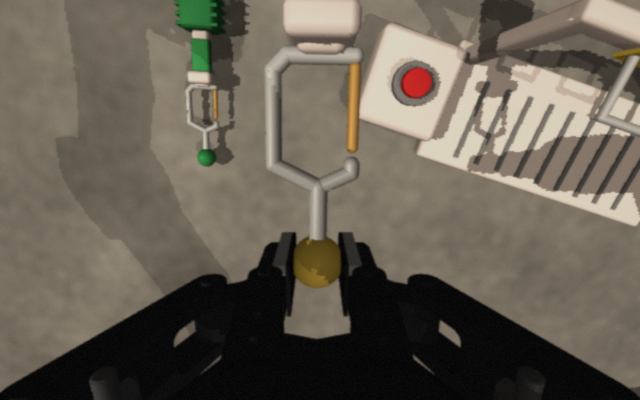

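Still level; keep easing.

Emit:
send_rows(
  plan=[
    [1, [0, 0, 0], 0],
    [1, [0, 0, 0], 0],
    [1, [0, 0, 0], 0],
  ],
  newtons=33,
)

```text
clock: 8.15
eef_pos: [0.4741, 0.0887, 0.4567]
orientation: [122.5, 90.0, -45.8]
contact_force: [0.0, 1.5, -1.8]
opening: 0.245
```

Emit:
send_rows(
  plan=[
    [1, [0, 0, 0], 0],
    [1, [0, 0, 0], 0],
    [1, [0, 0, 0], 0],
  ],
  newtons=30,
)

```text
clock: 8.52
eef_pos: [0.4741, 0.0887, 0.4567]
orientation: [94.9, 90.0, -73.5]
contact_force: [-0.0, -0.3, -0.9]
opening: 0.246
```

Emit:
send_rows(
  plan=[
    [1, [0, 0, 0], 0],
    [1, [0, 0, 0], 0],
    [1, [0, 0, 0], 0],
  ],
  newtons=27,
)

```text
clock: 8.9
eef_pos: [0.4741, 0.0887, 0.4567]
orientation: [9.5, 90.0, -158.8]
contact_force: [0.5, 0.1, -1.7]
opening: 0.238
```

Run:
```python
from h import *
shot('wrist','w6.png')
```

```text
(no output)
```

View pics/w6.png

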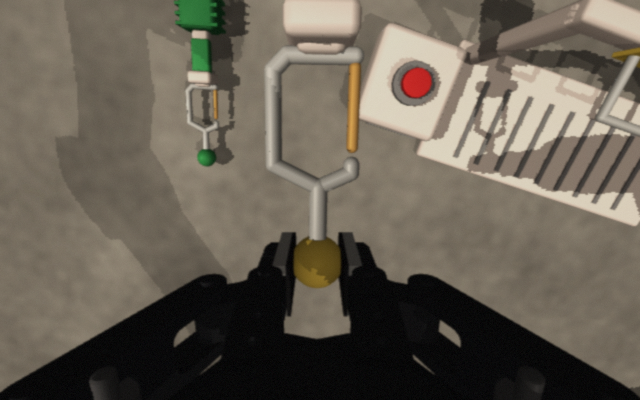

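Emit:
send_rows(
  plan=[
    [1, [0, 0, 0], 0],
    [1, [0, 0, 0], 0],
    [1, [0, 0, 0], 0],
  ],
  newtons=23,
)

```text
clock: 9.32
eef_pos: [0.4741, 0.0887, 0.4567]
orientation: [97.8, 90.0, -70.5]
contact_force: [0.5, 0.3, -0.8]
opening: 0.239
```

Emit:
send_rows(
  plan=[
    [1, [0, 0, 0], 0],
    [1, [0, 0, 0], 0],
    [1, [0, 0, 0], 0],
  ],
  newtons=20,
)

```text
clock: 9.7
eef_pos: [0.4741, 0.0887, 0.4567]
orientation: [133.1, 90.0, -35.3]
contact_force: [0.0, -0.0, -1.8]
opening: 0.237
```

Run:
```python
from h import *
shot('wrist','w7.png')
```

```text
(no output)
```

View pics/w7.png

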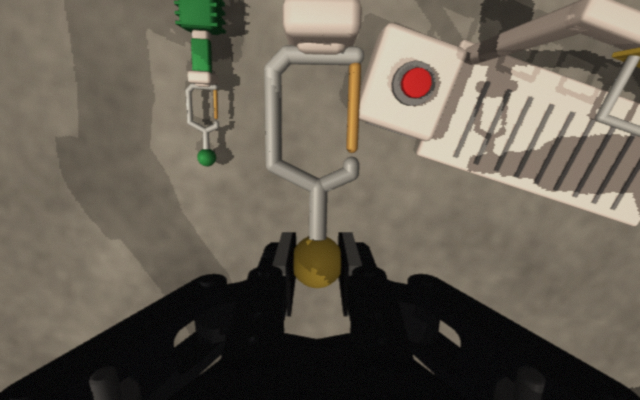

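Emit:
send_rows(
  plan=[
    [1.2, [0, 0, 0], 0],
    [1.3, [0, 0, 0], 0],
    [1.4, [0, 0, 0], 0],
    [1.4, [0, 0, 0], 0],
  ],
  newtons=20,
)

```text
clock: 10.25
eef_pos: [0.4741, 0.0887, 0.4567]
orientation: [39.6, 90.0, -128.8]
contact_force: [-0.7, -0.4, -1.1]
opening: 0.237
```

Run:
```python
from h import *
shot('wrist','w8.png'); print(arm.get_state()['opening'], [arm.get_state()[k] for k in('contact_force','ft_torque')])
print(balls(cv2.imread('pics/w8.png'),'y'))
```

```text
0.24085157239897537 [array([ 0.2566876 , -0.20136636, -0.96485755]), array([-0.05941892,  0.11033281,  0.01362793])]
[(200, array([625.83,  53.09]), array([28, 14], dtype=int32)), (1657, array([316.3 , 264.38]), array([44, 49], dtype=int32))]
```

View pics/w8.png

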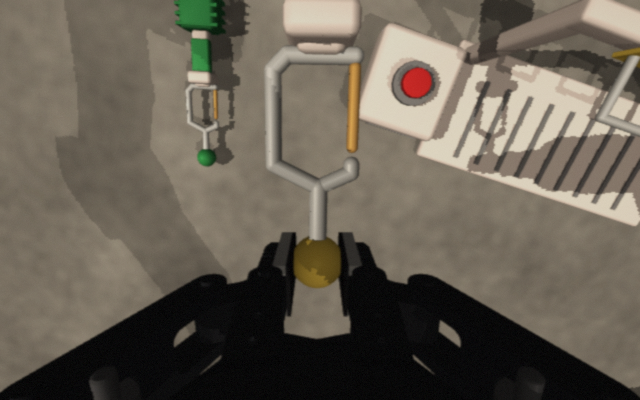

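Emit:
send_rows(
  plan=[
    [1.5, [0, 0, 0], 0],
    [1.6, [0, 0, 0], 0],
    [1.7, [0, 0, 0], 0],
    [1.7, [0, 0, 0], 0],
  ],
  newtons=20,
)

```text
clock: 10.8
eef_pos: [0.4741, 0.0887, 0.4567]
orientation: [121.8, 90.0, -46.5]
contact_force: [-0.1, -0.1, -0.9]
opening: 0.241
```

Run:
```python
from h import *
shot('wrist','w9.png'); print(arm.get_state()['opening'], [arm.get_state()[k] for k in('contact_force','ft_torque')])
a=cv2.imread('pics/w8.png');b=cv2.imread('pics/w9.png'); print(cv2.absdiff(a,b)[:260].mean())
```

```text
0.24053937372136322 [array([ 0.42096107,  0.2310718 , -2.15659744]), array([-0.00891103,  0.16009789,  0.00736089])]
1.226181891025641
```

Emit:
send_rows(
  plan=[
    [1.8, [0, 0, 0], 0],
    [1.8, [0, 0, 0], 0],
    [1.8, [0, 0, 0], 0],
  ],
  newtons=20,
)

```text
clock: 11.22
eef_pos: [0.4741, 0.0887, 0.4567]
orientation: [134.8, 90.0, -33.5]
contact_force: [-0.1, 0.4, -0.9]
opening: 0.245
```

Run:
```python
from h import *
shot('wrist','w10.png'); print(arm.get_state()['opening'], [arm.get_state()[k] for k in('contact_force','ft_torque')])
a=cv2.imread('pics/w8.png');b=cv2.imread('pics/w10.png'); print(cv2.absdiff(a,b)[:260].mean())
```

```text
0.24080753486100487 [array([ 0.73268325,  0.17280419, -0.79742456]), array([-0.02354904,  0.11148848, -0.0061276 ])]
1.2283473557692308
```

Emit:
send_rows(
  plan=[
    [1.9, [0, 0, 0], 0],
    [1.9, [0, 0, 0], 0],
    [1.9, [0, 0, 0], 0],
  ],
  newtons=20,
)

```text
clock: 11.65
eef_pos: [0.4741, 0.0887, 0.4567]
orientation: [151.9, 90.0, -16.4]
contact_force: [0.9, -0.3, -0.9]
opening: 0.242
```

Run:
```python
from h import *
shot('wrist','w11.png'); print(arm.get_state()['opening'], [arm.get_state()[k] for k in('contact_force','ft_torque')])
a=cv2.imread('pics/w8.png');b=cv2.imread('pics/w11.png'); print(cv2.absdiff(a,b)[:260].mean())
```

```text
0.2413922572122432 [array([ 0.57022386, -0.32946578, -0.90549587]), array([-0.01145531,  0.12300371,  0.03511637])]
1.2263681891025642
```

Emit:
send_rows(
  plan=[
    [1.95, [0, 0, 0], 0],
    [1.95, [0, 0, 0], 0],
    [2.0, [0, 0, 0], 0],
    [2.0, [0, 0, 0], 0],
  ],
  newtons=20,
)

```text
clock: 12.2
eef_pos: [0.4741, 0.0887, 0.4567]
orientation: [138.5, 90.0, -29.8]
contact_force: [-0.5, 0.4, -0.8]
opening: 0.244
```

Run:
```python
from h import *
shot('wrist','w12.png'); print(arm.get_state()['opening'], [arm.get_state()[k] for k in('contact_force','ft_torque')])
a=cv2.imread('pics/w8.png');b=cv2.imread('pics/w12.png'); print(cv2.absdiff(a,b)[:260].mean())
```

```text
0.24250778940971598 [array([ 0.2148123 ,  0.56725309, -1.43356035]), array([-0.01689213,  0.12090084,  0.03209682])]
1.2226041666666667
```

Emit:
send_rows(
  plan=[
    [2.05, [0, 0, 0], 0],
    [2.05, [0, 0, 0], 0],
    [2.05, [0, 0, 0], 0],
  ],
  newtons=20,
)

```text
clock: 12.62
eef_pos: [0.4741, 0.0887, 0.4567]
orientation: [143.4, 90.0, -24.9]
contact_force: [0.3, -0.0, -1.3]
opening: 0.246
```

Run:
```python
from h import *
shot('wrist','w13.png'); print(arm.get_state()['opening'], [arm.get_state()[k] for k in('contact_force','ft_torque')])
a=cv2.imread('pics/w8.png');b=cv2.imread('pics/w13.png'); print(cv2.absdiff(a,b)[:260].mean())
```

```text
0.24709705645209776 [array([ 0.04602438,  0.30101921, -0.73304611]), array([-0.04473368,  0.18121224, -0.0257161 ])]
1.2906450320512821
```

Emit:
send_rows(
  plan=[
    [2.08, [0, 0, 0], 0],
    [2.08, [0, 0, 0], 0],
    [2.1, [0, 0, 0], 0],
    [2.1, [0, 0, 0], 0],
  ],
)

```text
clock: 13.18
eef_pos: [0.4741, 0.0887, 0.4567]
orientation: [90.5, 90.0, -77.8]
contact_force: [0.8, -0.1, -1.5]
opening: 0.25
```

Run:
```python
from h import *
shot('wrist','w14.png'); print(arm.get_state()['opening'], [arm.get_state()[k] for k in('contact_force','ft_torque')])
a=cv2.imread('pics/w8.png');b=cv2.imread('pics/w14.png'); print(cv2.absdiff(a,b)[:260].mean())
```

```text
0.24781162237650478 [array([-0.65550901, -0.17973313, -1.0793785 ]), array([-0.00889741,  0.08708909,  0.00368802])]
1.7749819711538461
```

View pics/w14.png

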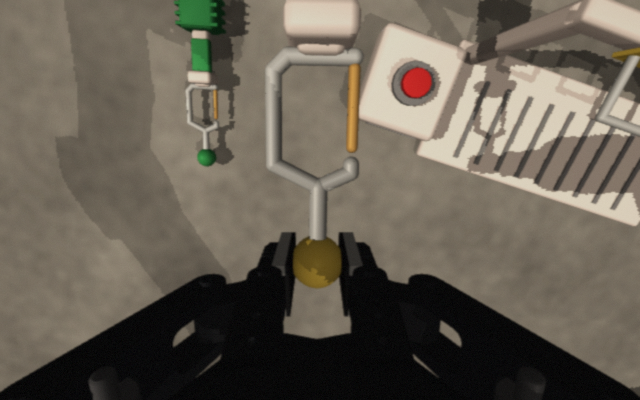

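Emit:
send_rows(
  plan=[
    [2.12, [0, 0, 0], 0],
    [2.12, [0, 0, 0], 0],
    [2.12, [0, 0, 0], 0],
    [2.12, [0, 0, 0], 0],
    [2.12, [0, 0, 0], 0],
    [2.12, [0, 0, 0], 0],
  ],
)

```text
clock: 13.98
eef_pos: [0.4741, 0.0887, 0.4567]
orientation: [82.4, 90.0, -85.9]
contact_force: [-0.2, -0.4, -1.7]
opening: 0.25
```

Run:
```python
from h import *
shot('wrist','w15.png'); print(arm.get_state()['opening'], [arm.get_state()[k] for k in('contact_force','ft_torque')])
a=cv2.imread('pics/w8.png');b=cv2.imread('pics/w15.png'); print(cv2.absdiff(a,b)[:260].mean())
```

```text
0.24992244497386368 [array([-0.21466821,  0.12398863, -1.25135348]), array([-0.0056249 ,  0.1254971 ,  0.04741098])]
2.049597355769231
```

View pics/w15.png

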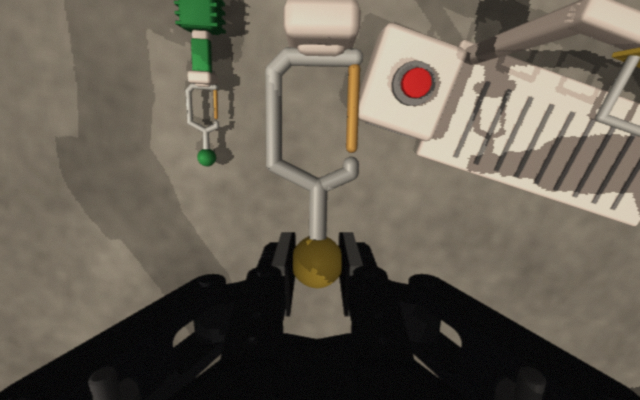

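Emit:
send_rows(
  plan=[
    [2.14, [0, 0, 0], 0],
    [2.14, [0, 0, 0], 0],
    [2.16, [0, 0, 0], 0],
    [2.16, [0, 0, 0], 0],
    [2.16, [0, 0, 0], 0],
  ],
)

```text
clock: 14.65
eef_pos: [0.4741, 0.0887, 0.4567]
orientation: [157.3, 90.0, -11.1]
contact_force: [0.6, 0.3, -1.3]
opening: 0.257
```

Run:
```python
from h import *
shot('wrist','w16.png'); print(arm.get_state()['opening'], [arm.get_state()[k] for k in('contact_force','ft_torque')])
a=cv2.imread('pics/w8.png');b=cv2.imread('pics/w16.png'); print(cv2.absdiff(a,b)[:260].mean())
```

```text
0.2528651243831924 [array([ 0.07527747,  0.23640837, -0.59233007]), array([-0.01688375,  0.10447168,  0.01153091])]
7.5298397435897435
```

View pics/w16.png

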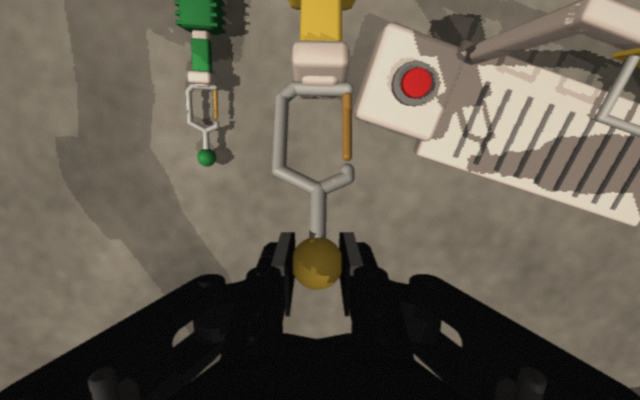

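Emit:
send_rows(
  plan=[
    [2.16, [0, 0, 0], 0],
    [2.16, [0, 0, 0], 0],
    [2.16, [0, 0, 0], 0],
    [2.17, [0, 0, 0], 0],
    [2.17, [0, 0, 0], 0],
    [2.17, [0, 0, 0], 0],
    [2.17, [0, 0, 0], 0],
    [2.17, [0, 0, 0], 0],
  ],
)

```text
clock: 15.7
eef_pos: [0.4741, 0.0887, 0.4567]
orientation: [155.5, 90.0, -12.8]
contact_force: [-0.2, 0.7, -0.9]
opening: 0.254
```

Run:
```python
from h import *
shot('wrist','w17.png'); print(arm.get_state()['opening'])
```

```text
0.2544175595102944
```

View pics/w17.png

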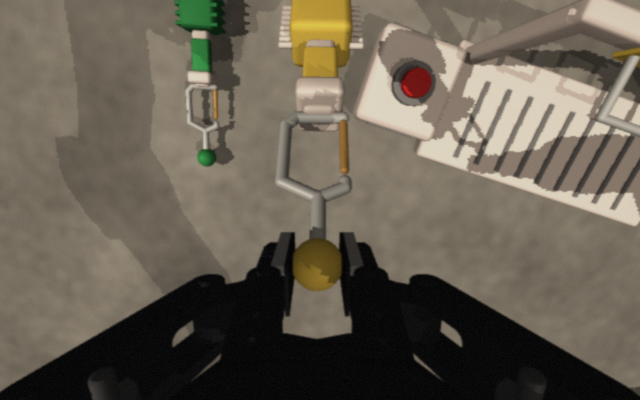

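Emit:
send_rows(
  plan=[
    [2.18, [0, 0, 0], 0],
    [2.18, [0, 0, 0], 0],
    [2.18, [0, 0, 0], 0],
    [2.19, [0, 0, 0], 0],
    [2.19, [0, 0, 0], 0],
    [2.19, [0, 0, 0], 0],
    [2.19, [0, 0, 0], 0],
    [2.19, [0, 0, 0], 0],
  ],
)

```text
clock: 16.75
eef_pos: [0.4741, 0.0887, 0.4567]
orientation: [-177.8, 90.0, 13.9]
contact_force: [0.5, 0.5, -1.1]
opening: 0.258
```

Run:
```python
from h import *
shot('wrist','w18.png'); print(arm.get_state()['opening'])
```

```text
0.25771314088924735
```

View pics/w18.png

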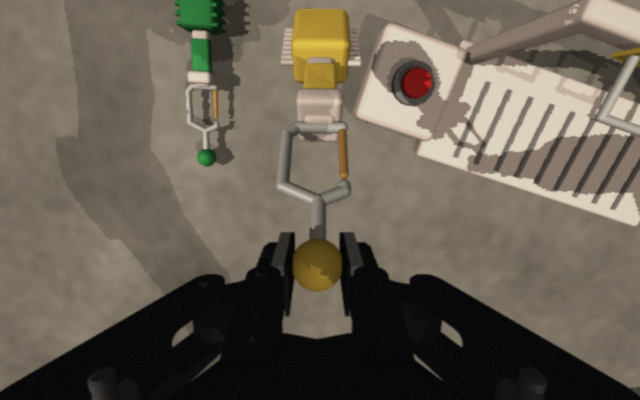

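Emit:
send_rows(
  plan=[
    [2.2, [0, 0, 0], 0],
    [2.2, [0, 0, 0], 0],
    [2.2, [0, 0, 0], 0],
    [2.21, [0, 0, 0], 0],
    [2.21, [0, 0, 0], 0],
    [2.21, [0, 0, 0], 0],
    [2.22, [0, 0, 0], 0],
    [2.22, [0, 0, 0], 0],
    [2.22, [0, 0, 0], 0],
  ],
)

```text
clock: 17.92
eef_pos: [0.4741, 0.0887, 0.4567]
orientation: [119.6, 90.0, -48.8]
contact_force: [-0.3, 0.4, -1.9]
opening: 0.262
```

Run:
```python
from h import *
shot('wrist','w19.png'); print(arm.get_state()['opening'])
```

```text
0.25974436775255244
```

View pics/w19.png

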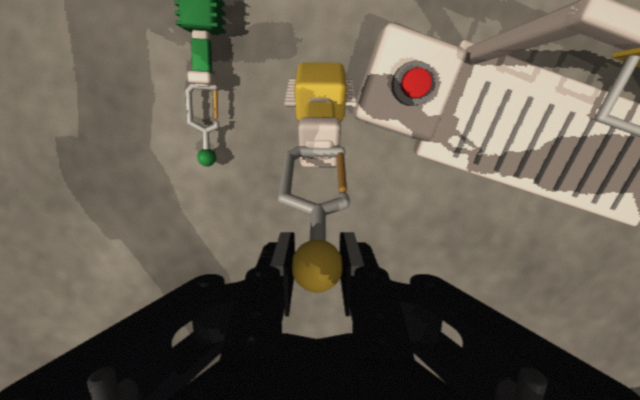

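Emit:
send_rows(
  plan=[
    [2.23, [0, 0, 0], 0],
    [2.23, [0, 0, 0], 0],
    [2.24, [0, 0, 0], 0],
    [2.24, [0, 0, 0], 0],
    [2.25, [0, 0, 0], 0],
    [2.25, [0, 0, 0], 0],
    [2.26, [0, 0, 0], 0],
    [2.26, [0, 0, 0], 0],
    [2.26, [0, 0, 0], 0],
  ],
)

```text
clock: 19.1
eef_pos: [0.4741, 0.0887, 0.4567]
orientation: [166.9, 90.0, -1.4]
contact_force: [-0.7, 0.2, -1.4]
opening: 0.27
```

Run:
```python
from h import *
shot('wrist','w20.png'); print(arm.get_state()['opening'])
c=cam('wrist'); p=arm.get_state()['eef_pos']
print('hanging head end', proj(c,[p[0],p[1],p[2]-.155-.2]),'collar',proj(c,[p[0],p[1],p[2]-.155-.1]),'ball',proj(c,[p[0],p[1],p[2]-.155]),proj(c,[p[0],p[1],p[2]-.165]))
```

```text
0.2675485779181867
hanging head end [318.48521837 175.01484372] collar [319.33694324 201.96117373] ball [321.38153157 266.64655961] [321.0566481  256.36810304]
```

View pics/w20.png

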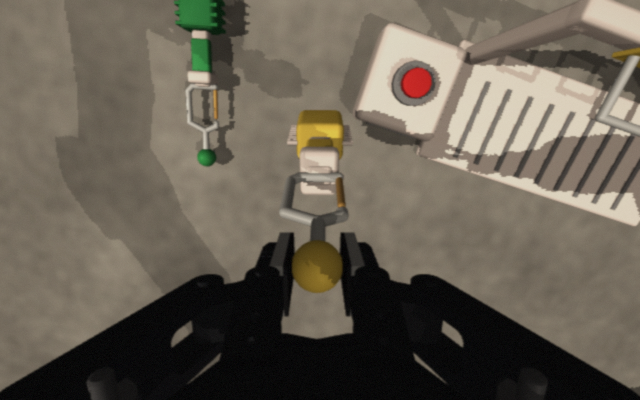

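Emit:
send_rows(
  plan=[
    [2.27, [0, 0, 0], 0],
    [2.27, [0, 0, 0], 0],
    [2.28, [0, 0, 0], 0],
    [2.28, [0, 0, 0], 0],
    [2.29, [0, 0, 0], 0],
    [2.29, [0, 0, 0], 0],
    [2.3, [0, 0, 0], 0],
    [2.3, [0, 0, 0], 0],
    [2.3, [0, 0, 0], 0],
  ],
)

```text
clock: 20.27
eef_pos: [0.4741, 0.0887, 0.4567]
orientation: [140.7, 90.0, -27.7]
contact_force: [0.9, -0.0, -0.7]
opening: 0.271
```

Run:
```python
from h import *
shot('wrist','w21.png'); print(arm.get_state()['opening'])
```

```text
0.273811013458992
```

View pics/w21.png

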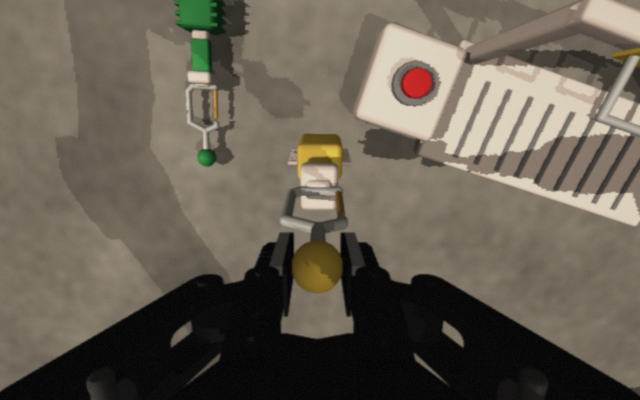

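Emit:
send_rows(
  plan=[
    [2.31, [0, 0, 0], 0],
    [2.31, [0, 0, 0], 0],
    [2.32, [0, 0, 0], 0],
    [2.32, [0, 0, 0], 0],
    [2.33, [0, 0, 0], 0],
    [2.33, [0, 0, 0], 0],
    [2.33, [0, 0, 0], 0],
  ],
)

```text
clock: 21.2
eef_pos: [0.4741, 0.0887, 0.4567]
orientation: [137.9, 90.0, -30.5]
contact_force: [0.4, -1.2, -1.1]
opening: 0.274
```

Run:
```python
from h import *
shot('wrist','w22.png'); print(arm.get_state()['opening'])
a=cv2.imread('pics/w21.png');b=cv2.imread('pics/w22.png'); print(cv2.absdiff(a,b)[:260].mean())
```

```text
0.27869020691414703
3.6065885416666665
```

View pics/w22.png

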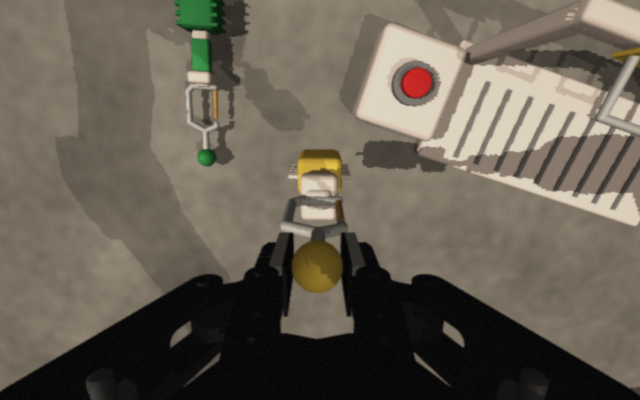

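Emit:
send_rows(
  plan=[
    [1, [0, 0, 0], 0],
    [1, [0, 0, 0], 0],
    [1, [0, 0, 0], 0],
  ],
  newtons=100,
)

```text
clock: 21.62
eef_pos: [0.4741, 0.0887, 0.4567]
orientation: [90.3, 90.0, -78.1]
contact_force: [-0.1, -0.5, -1.7]
opening: 0.224
```

Run:
```python
from h import *
mv(.505,-.123,.4567,-6.3)
shot('wrist','w23.png')
a=cv2.imread('pics/w23.png');b=cv2.imread('pics/w22.png'); print(cv2.absdiff(a,b)[:260].mean())
```

```text
at [0.4741 0.0887 0.4567] yaz -78.36 F [-0.1 -0.5 -1.7] op 0.224 j7 -98.8 t 21.625
shift [ 0.   21.36  1.25] turn -72.06
3.5103766025641026
```

Emit:
send_rows(
  plan=[
    [1, [0, 4, 0], 0],
    [1, [0, 8, 0.3], -9],
    [1, [0, 12, 0.6], -18],
    [1, [0, 16, 0.9], -27],
    [1, [0, 19, 1.1], -36],
    [1, [0, 21.4, 1.2], -45],
    [1, [0, 21.4, 1.2], -54],
    [1, [0, 21.4, 1.2], -63],
    [1, [0, 21.4, 1.2], -72],
    [1, [0, 21.4, 1.2], -72],
    [1, [0, 21.4, 1.2], -72],
    [1, [0, 21.4, 1.2], -72],
  ],
)

```text
clock: 23.18
eef_pos: [0.5055, -0.1233, 0.4567]
orientation: [42.9, 90.0, -53.6]
contact_force: [-0.6, 0.3, -0.6]
opening: 0.227
```

Run:
```python
from h import *
mv(.505,-.123,.4567,-6.3)
c=cam('wrist');im=shot('wrist','w24.png')
for n,P in [('yl',[ 0.57662918,-0.10777164,0.185]),('yr',[0.57336833,-0.15501706,0.185]),('gl',[0.56667478,-0.19233366,0.185]),('gr',[0.56280654,-0.24143592,0.185])]: print(n,proj(c,P))
```

```text
at [ 0.5055 -0.1233  0.4567] yaz -6.47 F [-0.6  0.3 -0.6] op 0.227 j7 -3.7 t 23.175
shift [ 0.   -0.06 -0.02] turn -0.17
yl [405.29078956 169.80603579]
yr [403.48122238 226.0256906 ]
gl [397.38743267 267.1495758 ]
gr [395.50358275 316.20602734]
```

View pics/w24.png

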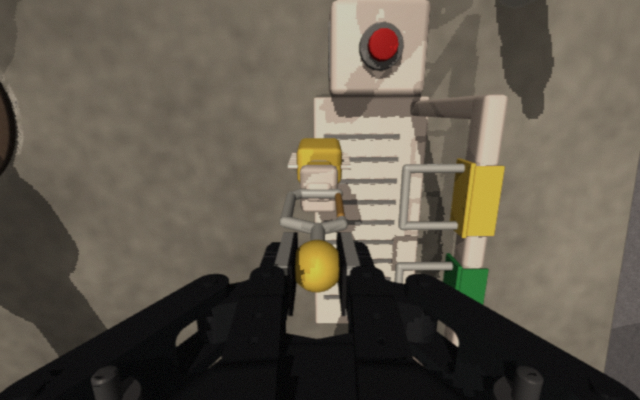

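Emit:
send_rows(
  plan=[
    [1, [2, 0, 0.6], 0],
    [1, [4, 1, 0.6], 0],
    [1, [5.5, 2, 0.6], 0],
    [1, [5.6, 3, 0.6], 0],
    [1, [5.6, 3.5, 0.6], 0],
    [1, [5.6, 3.5, 0.6], 0],
    [1, [5.6, 3.5, 0.6], 0],
  ],
)

```text
clock: 24.1
eef_pos: [0.5396, -0.1331, 0.4011]
orientation: [67.0, 90.0, -29.3]
contact_force: [0.0, 0.5, -1.9]
opening: 0.228
```

Run:
```python
from h import *
mv(.575,-.1314,.401,-6.5)
c=cam('wrist');im=shot('wrist','w25.png')
for n,P in [('yl',[ 0.57662918,-0.10777164,0.185]),('yr',[0.57336833,-0.15501706,0.185])]: print(n,proj(c,P))
shot('scene','s25.png'); im=cv2.imread('pics/s25.png'); cv2.imwrite('pics/s25c.png',cv2.resize(im[80:260,180:400],None,fx=3.5,fy=3.3,interpolation=cv2.INTER_CUBIC))
```

```text
at [ 0.5396 -0.1331  0.4011] yaz -6.36 F [ 0.   0.5 -1.9] op 0.228 j7 -5.5 t 24.1
shift [ 0.01  3.5  -0.56] turn 0.14
yl [373.79985523 177.43820549]
yr [373.33429408 248.5308707 ]
```

View pics/w25.png

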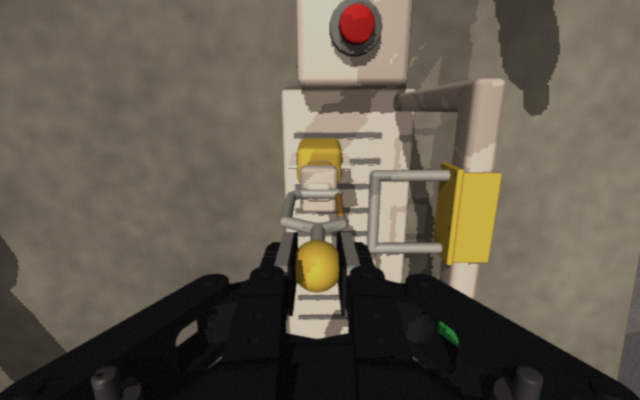

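View pics/s25c.png

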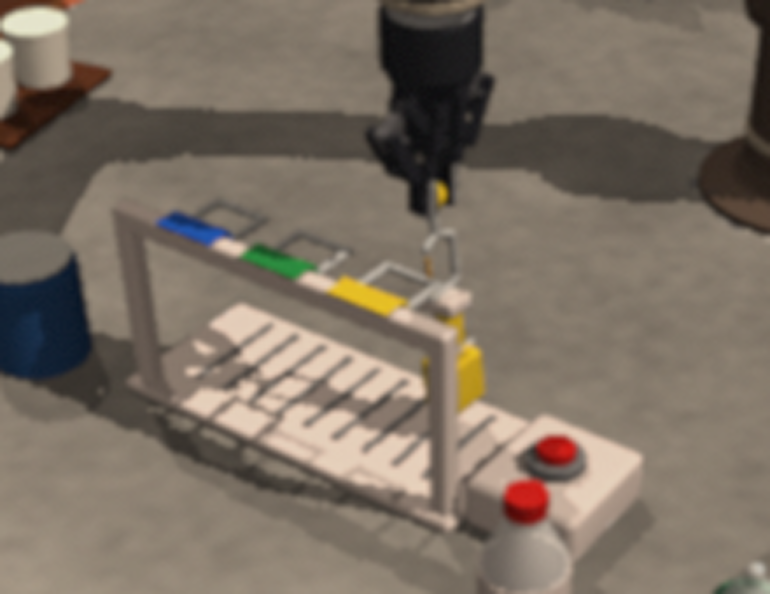

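Run:
```python
from h import *
c=cam('scene');b=np.array([.5396,-.1331,.4011-.158]);ey=np.array([.112,.9937,0]);ex=np.array([.9937,-.112,0])
for t in (0,6,9,12):
    t=np.radians(t);a=np.array([0,0,-1])*np.cos(t)+ey*np.sin(t)
    print([ (proj(c,b+a*u+ex*y)-[180,80])*[3.5,3.3] for u,y in((0,0),(98,0),(200,0),(38,0))])
print((proj(c,[.575,-.1314,.185])-[180,80])*[3.5,3.3])
c=cam('wrist')
for t in (0,6,9,12):
    t=np.radians(t);a=np.array([0,0,-1])*np.cos(t)+ey*np.sin(t)
    print([ proj(c,b+a*u+ex*y) for u,y in((0,0),(88,0),(200,0),(38,0),(88,-20))])
```

```text
[array([430.38916163, 192.93721427]), array([ 460.35817322, 2390.72992327]), array([ 460.68193445, 2414.47311766]), array([ 459.39829093, 2320.3364666 ])]
[array([430.38916163, 192.93721427]), array([ 712.79744596, 2656.72404703]), array([ 716.11443571, 2685.66213461]), array([ 702.99949497, 2571.24474637])]
[array([430.38916163, 192.93721427]), array([ 856.85532994, 2808.30432554]), array([ 862.11541096, 2840.56255354]), array([ 841.35340971, 2713.23649751])]
[array([430.38916163, 192.93721427]), array([1016.34188495, 2975.96924317]), array([1023.97223118, 3012.2102181 ]), array([ 993.91474692, 2869.44965384])]
[410.08601809 275.49178241]
[array([318.92477209, 267.39626486]), array([316.70565873, 109.59603142]), array([316.70359252, 109.44910357]), array([316.71049847, 109.94018327]), array([243.73164442, 109.56720511])]
[array([318.92477209, 267.39626486]), array([316.7176825,  73.5283123]), array([316.71555403,  73.34134984]), array([316.72266751,  73.96618932]), array([241.13773834,  73.49638057])]
[array([318.92477209, 267.39626486]), array([316.72407374,  54.40582783]), array([316.72190367,  54.19580218]), array([316.72915579,  54.89768455]), array([239.44506319,  54.37205284])]
[array([318.92477209, 267.39626486]), array([316.73078857,  34.34877246]), array([316.7285691,  34.1130185]), array([316.73598586,  34.90083494]), array([237.45264837,  34.31291279])]
```

Units bug (u in mm); fix.

Run:
```python
from h import *
b=np.array([.5396,-.1331,.4011-.158]);ey=np.array([.112,.9937,0]);ex=np.array([.9937,-.112,0])
for n,f,pts in(('scene',lambda q:(q-[180,80])*[3.5,3.3],((0,0),(98,0),(200,0),(38,0))),('wrist',lambda q:q,((0,0),(38,0),(88,0),(98,0)))):
  c=cam(n)
  for t in (0,6,9,12):
    t=np.radians(t);a=np.array([0,0,-1])*np.cos(t)+ey*np.sin(t)
    print(n,[ f(proj(c,b+a*u/1e3+ex*y/1e3)).round() for u,y in pts])
```

```text
scene [array([430., 193.]), array([432., 293.]), array([433., 388.]), array([431., 233.])]
scene [array([430., 193.]), array([442., 297.]), array([454., 396.]), array([435., 234.])]
scene [array([430., 193.]), array([448., 298.]), array([464., 399.]), array([437., 235.])]
scene [array([430., 193.]), array([453., 299.]), array([474., 402.]), array([439., 235.])]
wrist [array([319., 267.]), array([318., 235.]), array([318., 208.]), array([318., 204.])]
wrist [array([319., 267.]), array([318., 228.]), array([318., 196.]), array([318., 191.])]
wrist [array([319., 267.]), array([318., 225.]), array([318., 190.]), array([318., 185.])]
wrist [array([319., 267.]), array([319., 222.]), array([318., 184.]), array([318., 178.])]
```

Emit:
send_rows(
  plan=[
    [1, [0, 0.8, 0], 0],
    [1, [0, 1.4, 0], 0],
    [1, [0, 1.8, 0], 0],
    [1, [0, 2.2, 0], 0],
    [1, [0, 2.5, 0], 0],
    [1, [0, 2.5, 0], 0],
  ],
)

```text
clock: 24.95
eef_pos: [0.5644, -0.1359, 0.4003]
orientation: [-96.7, 89.9, 166.9]
contact_force: [-1.4, -0.0, -2.3]
opening: 0.225
```

Run:
```python
from h import *
mv(.575,-.1314,.401,-6.5)
shot('wrist','w26.png')
```

```text
at [ 0.5644 -0.1359  0.4003] yaz -6.36 F [-1.4 -0.  -2.3] op 0.225 j7 -6.1 t 24.95
shift [-0.07  1.   -0.57] turn 0.14
```

View pics/w26.png

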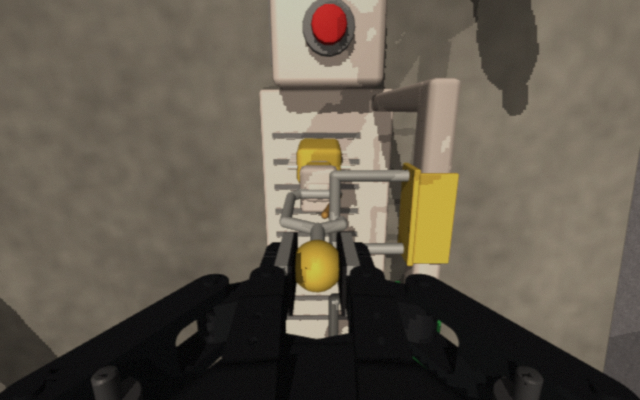

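Emit:
send_rows(
  plan=[
    [1, [0, 0.4, 0], 0],
    [1, [0, 0.8, 0], 0],
    [1, [0, 1.2, 0], 0],
    [1, [0, 1.6, 0], 0],
    [1, [0, 1.6, 0], 0],
    [1, [0, 1.6, 0], 0],
  ],
)

```text
clock: 25.75
eef_pos: [0.5808, -0.1376, 0.4002]
orientation: [117.5, 89.9, 21.2]
contact_force: [2.4, -0.1, -9.6]
opening: 0.224
```

Run:
```python
from h import *
mv(.575,-.1314,.401,-6.5)
shot('wrist','w27.png')
```

```text
at [ 0.5808 -0.1376  0.4002] yaz -6.35 F [ 2.4 -0.1 -9.6] op 0.224 j7 -6.4 t 25.75
shift [-0.08 -0.64 -0.55] turn 0.15
```

View pics/w27.png

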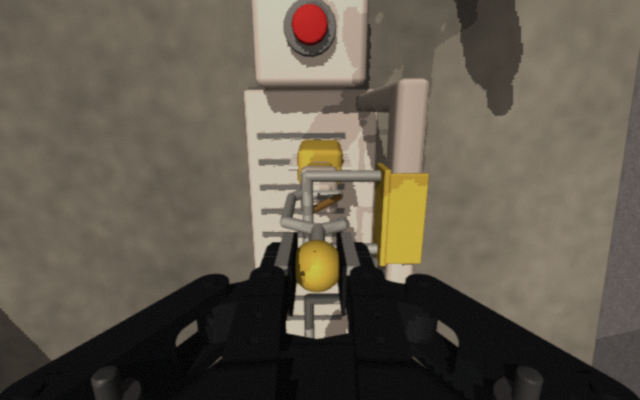

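Emit:
send_rows(
  plan=[
    [1, [0.4, 0, 0], 0],
    [1, [0.8, 0, 0], 0],
    [1, [1.2, -0.1, 0], 0],
    [1, [1.4, -0.3, 0], 0],
    [1, [1.5, -0.5, 0], 0],
    [1, [1.5, -0.5, 0], 0],
  ],
)

```text
clock: 26.55
eef_pos: [0.5767, -0.1374, 0.3891]
orientation: [81.2, 89.6, -15.2]
contact_force: [-0.3, -1.1, 12.5]
opening: 0.224
```

Run:
```python
from h import *
mv(.575,-.1314,.401,-6.5)
shot('wrist','w28.png')
shot('scene','s28.png'); im=cv2.imread('pics/s28.png'); cv2.imwrite('pics/s28c.png',cv2.resize(im[80:260,180:400],None,fx=3.5,fy=3.3,interpolation=cv2.INTER_CUBIC))
```

```text
at [ 0.5767 -0.1374  0.3891] yaz -6.38 F [-0.3 -1.1 12.5] op 0.224 j7 -6.7 t 26.55
shift [-1.19 -0.23 -0.57] turn 0.12
```

View pics/w28.png

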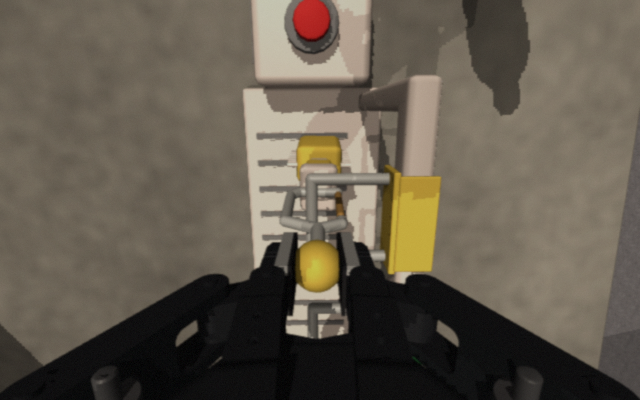

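View pics/s28c.png

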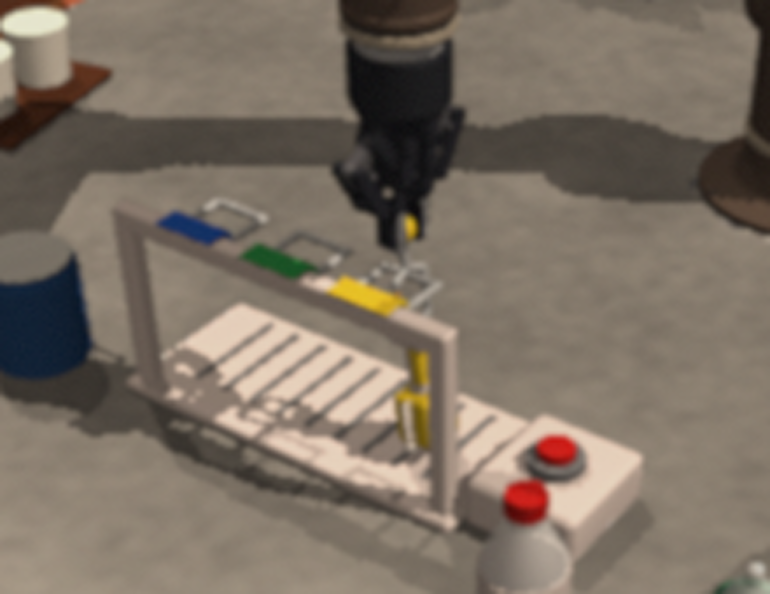

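Emit:
send_rows(
  plan=[
    [1, [-0.3, 0, 0], 0],
    [2.0, [-0.3, 0, 0], 0],
    [2.2, [-0.3, 0, 0], 0],
    [2.3, [-0.3, 0, 0], 0],
    [2.35, [-0.3, 0, 0], 0],
    [2.4, [-0.3, 0, 0], 0],
    [2.45, [-0.3, 0, 0], 0],
    [2.5, [-0.3, 0, 0], 0],
    [2.8, [-0.3, 0, 0], 0],
    [4, [-0.3, 0, 0], 0],
    [4.5, [-0.3, 0, 0], 0],
    [4.5, [-0.3, 0, 0], 0],
  ],
)

```text
clock: 28.15
eef_pos: [0.5754, -0.1372, 0.3887]
orientation: [-87.1, 90.0, 176.5]
contact_force: [-0.2, -0.2, -0.3]
opening: 0.529
```

Run:
```python
from h import *
mv(.575,-.1314,.401,-6.5)
shot('wrist','w29.png')
```

```text
at [ 0.5754 -0.1372  0.3887] yaz -6.36 F [-0.2 -0.2 -0.3] op 0.529 j7 -6.6 t 28.15
shift [-1.23 -0.11 -0.57] turn 0.14
```

View pics/w29.png

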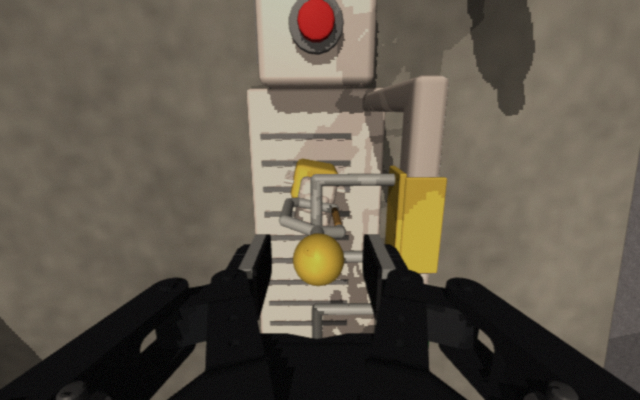

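Emit:
send_rows(
  plan=[
    [4.5, [-2, 0, 0], 0],
    [4.5, [-4, 0, 0], 0],
    [4.5, [-6, 0, 0], 0],
    [4.5, [-8, 0, 0], 0],
    [4.5, [-8, 0, 0], 0],
  ],
)

```text
clock: 28.82
eef_pos: [0.5757, -0.137, 0.4701]
orientation: [82.8, 89.8, -13.6]
contact_force: [-0.2, -0.8, -0.4]
opening: 0.53
```

Run:
```python
from h import *
mv(.475,.236,.42,-80.7)
shot('wrist','w30.png')
shot('scene','s30.png'); im=cv2.imread('pics/s30.png'); cv2.imwrite('pics/s30c.png',cv2.resize(im[80:260,180:400],None,fx=3.5,fy=3.3,interpolation=cv2.INTER_CUBIC))
shot('top','t30.png')
for k in 'yg':print(k,balls(cv2.imread('pics/t30.png'),k),balls(cv2.imread('pics/top0.png'),k))
```

```text
at [ 0.5757 -0.137   0.4701] yaz -6.36 F [-0.2 -0.8 -0.4] op 0.53 j7 -4.9 t 28.825
shift [  4.95 -14.16 -35.96] turn 74.34
y [] [(240, array([253.58, 175.57]), array([17, 19], dtype=int32)), (216, array([346.86, 175.14]), array([24, 12], dtype=int32)), (96, array([257.39, 192.8 ]), array([10, 13], dtype=int32)), (49, array([266.31, 233.94]), array([8, 7], dtype=int32))]
g [(242, array([206.93, 183.13]), array([19, 18], dtype=int32)), (79, array([209.73, 200.71]), array([ 8, 12], dtype=int32)), (34, array([215.59, 242.68]), array([6, 7], dtype=int32))] [(193, array([379.48, 178.56]), array([23, 12], dtype=int32)), (247, array([207.  , 183.13]), array([19, 18], dtype=int32)), (83, array([209.65, 200.76]), array([ 9, 12], dtype=int32)), (41, array([216.  , 242.59]), array([7, 8], dtype=int32))]
```

View pics/s30c.png

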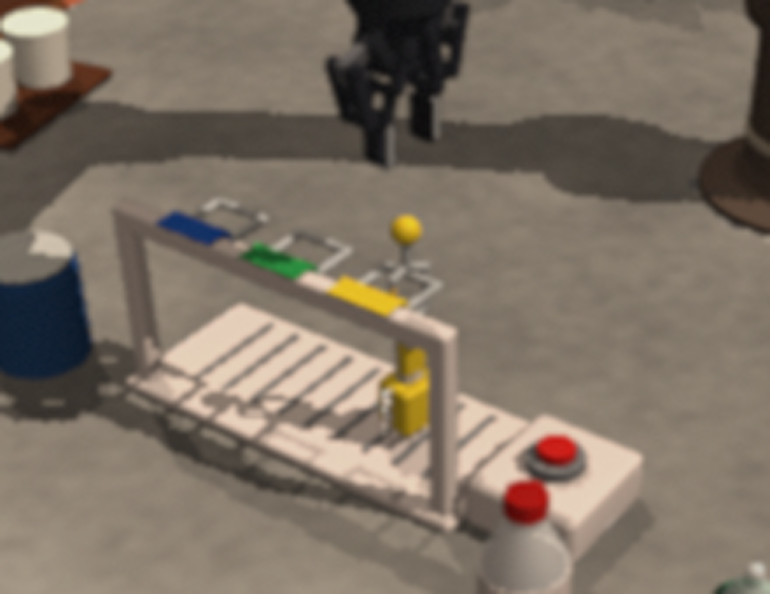

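View pics/w30.png

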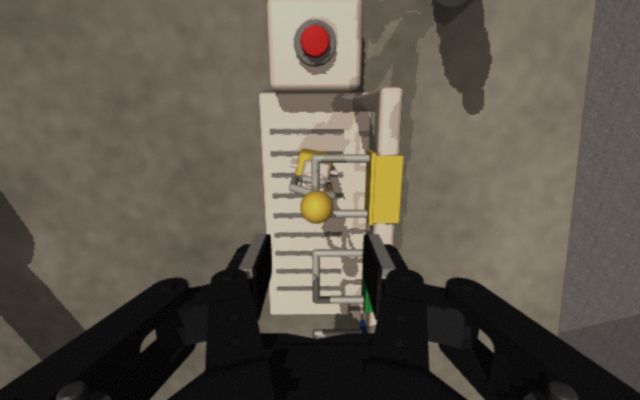

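Emit:
send_rows(
  plan=[
    [6, [0, -2.4, -6], 9],
    [6, [0, -4.8, -12], 19],
    [6, [1, -7, -18], 29],
    [6, [2, -9.4, -24], 39],
    [6, [3, -12, -30], 49],
    [6, [4, -14.2, -36], 59],
    [6, [5, -14.2, -36], 69],
    [6, [5, -14.2, -36], 74.3],
    [6, [5, -14.2, -36], 74.3],
    [6, [5, -14.2, -36], 74.3],
    [6, [5, -14.2, -36], 74.3],
  ],
)

```text
clock: 30.35
eef_pos: [0.4745, 0.2357, 0.4187]
orientation: [129.5, 90.0, -41.1]
contact_force: [0.0, -0.3, 0.6]
opening: 0.706
```

Run:
```python
from h import *
c=cam('wrist');im=shot('wrist','w31.png')
for a,ce,wh in balls(im,'g'): print(a,ce,wh,atz(c,*ce,.018).round(4))
mv(.451,.234,.25,-80.7)
```

```text
2293 [318.55  25.49] [47 55] [0.6268 0.2605 0.018 ]
642 [317.64  78.34] [20 34] [0.574  0.2528 0.018 ]
236 [316.   186.24] [17 16] [0.4508 0.2346 0.018 ]
at [0.4745 0.2358 0.4187] yaz -80.66 F [ 0.9  0.4 -0.3] op 0.702 j7 -119.2 t 30.4
shift [16.87 -0.21  2.35] turn 0.04
```

View pics/w31.png

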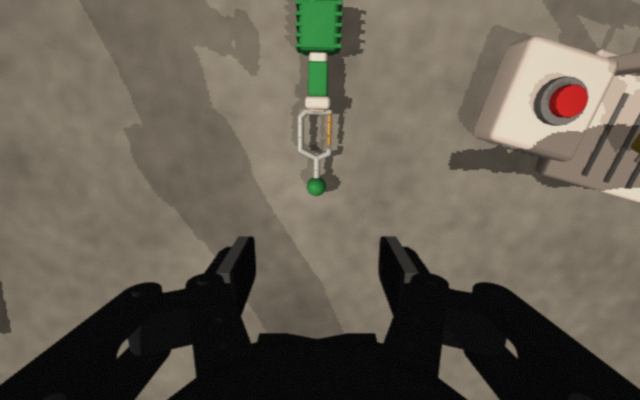

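Emit:
send_rows(
  plan=[
    [6, [5, -0.2, 2.4], 0.8],
    [6, [11, -0.2, 2.4], 0.8],
    [6, [16.8, -0.2, 2.4], 0.8],
    [6, [16.8, -0.2, 2.4], 0.8],
    [6, [16.8, -0.2, 2.4], 0.8],
  ],
)

```text
clock: 31.02
eef_pos: [0.451, 0.2349, 0.2525]
orientation: [-153.9, 89.9, 34.7]
contact_force: [0.6, -0.0, 0.2]
opening: 0.702
```

Run:
```python
from h import *
c=cam('wrist');im=shot('wrist','w32.png')
for a,ce,wh in balls(im,'g'): print(a,ce,wh,atz(c,*ce,.018).round(4))
mv(.451,.2345,.178,-81.5)
```

```text
1447 [321.    18.96] [39 39] [0.5688 0.2522 0.018 ]
813 [320.05 211.03] [33 31] [0.4509 0.2348 0.018 ]
at [0.4512 0.235  0.2531] yaz -81.47 F [1.  0.2 0.6] op 0.701 j7 -127.7 t 31.075
shift [7.51 0.06 0.05] turn 0.03
```

Emit:
send_rows(
  plan=[
    [6, [3.5, 0, 0], 0],
    [6, [6.5, 0, 0], 0],
    [6, [7.5, 0, 0], 0],
    [6, [7.5, 0, 0], 0],
  ],
)

```text
clock: 31.58
eef_pos: [0.4508, 0.2348, 0.1769]
orientation: [-166.0, 89.9, 22.5]
contact_force: [-0.7, -0.2, -0.2]
opening: 0.701
```

Emit:
send_rows(
  plan=[
    [1.6, [0, 0, 0], 0],
    [1.6, [0, 0, 0], 0],
    [1.6, [0, 0, 0], 0],
    [1.6, [0, 0, 0], 0],
    [1.6, [0, 0, 0], 0],
  ],
  newtons=60,
)

```text
clock: 32.2
eef_pos: [0.4504, 0.2346, 0.1758]
orientation: [-160.4, 90.0, 28.1]
contact_force: [2.2, 0.4, -0.5]
opening: 0.241
```

Emit:
send_rows(
  plan=[
    [1.6, [-2, 0, 0], 0],
    [1.6, [-6, 0, 0], 0],
    [1.6, [-12, 0, 0], 0],
    [1.6, [-18, 0, 0], 0],
    [1.6, [-24, 0, 0], 0],
    [1.6, [-27, 0, 0], 0],
    [1.6, [-28, 0, 0], 0],
    [1.6, [-28, 0, 0], 0],
  ],
)

```text
clock: 33.2
eef_pos: [0.4499, 0.2343, 0.4548]
orientation: [23.7, 89.9, -147.8]
contact_force: [0.4, -0.2, -2.5]
opening: 0.239
```

Run:
```python
from h import *
im=shot('wrist','w33.png')
mv(.451,.2345,.458,-81.5)
```

```text
at [0.4499 0.2342 0.4541] yaz -81.46 F [ 0.1 -0.5 -2.2] op 0.244 j7 -119.9 t 33.25
shift [-0.39 -0.02 -0.11] turn 0.04
```

View pics/w33.png

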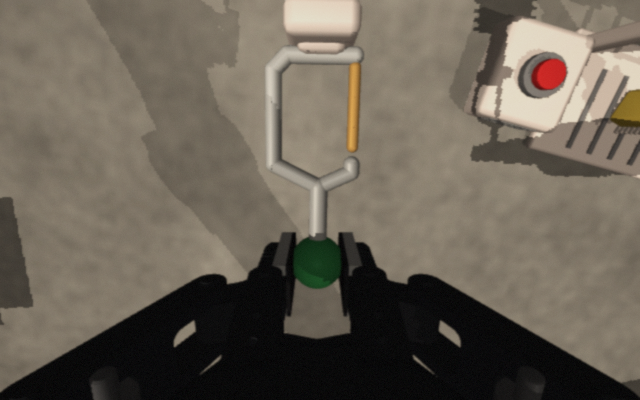

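Same hold. Ease with the same schedule as before, somewhat faster to 2.16.

Emit:
send_rows(
  plan=[
    [1.9, [0, 0, 0], 0],
    [2.0, [0, 0, 0], 0],
    [2.05, [0, 0, 0], 0],
    [2.1, [0, 0, 0], 0],
    [2.12, [0, 0, 0], 0],
    [2.14, [0, 0, 0], 0],
    [2.16, [0, 0, 0], 0],
    [2.17, [0, 0, 0], 0],
    [2.18, [0, 0, 0], 0],
    [2.18, [0, 0, 0], 0],
    [2.19, [0, 0, 0], 0],
    [2.19, [0, 0, 0], 0],
  ],
  newtons=20,
)

```text
clock: 34.75
eef_pos: [0.4502, 0.2345, 0.4558]
orientation: [-165.5, 90.0, 23.0]
contact_force: [-0.6, 0.2, -1.9]
opening: 0.257
```

Emit:
send_rows(
  plan=[
    [2.2, [0, 0, 0], 0],
    [2.2, [0, 0, 0], 0],
    [2.21, [0, 0, 0], 0],
    [2.21, [0, 0, 0], 0],
    [2.22, [0, 0, 0], 0],
    [2.22, [0, 0, 0], 0],
    [2.23, [0, 0, 0], 0],
    [2.23, [0, 0, 0], 0],
    [2.24, [0, 0, 0], 0],
    [2.24, [0, 0, 0], 0],
  ],
)

```text
clock: 36.0
eef_pos: [0.4502, 0.2345, 0.4557]
orientation: [118.4, 90.0, -53.0]
contact_force: [0.3, 0.9, -2.2]
opening: 0.263
```

Run:
```python
from h import *
im=shot('wrist','w34.png'); print(arm.get_state()['opening'])
```

```text
0.2617936757323446
```

View pics/w34.png

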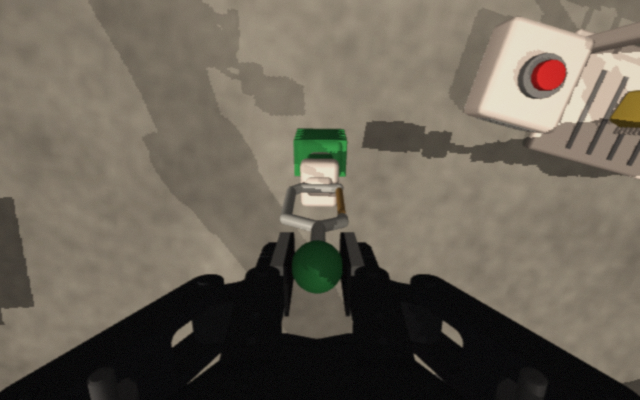

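Emit:
send_rows(
  plan=[
    [2.25, [0, 0, 0], 0],
    [2.26, [0, 0, 0], 0],
    [2.27, [0, 0, 0], 0],
    [2.28, [0, 0, 0], 0],
    [2.29, [0, 0, 0], 0],
    [2.29, [0, 0, 0], 0],
    [2.3, [0, 0, 0], 0],
    [2.3, [0, 0, 0], 0],
    [2.31, [0, 0, 0], 0],
    [2.31, [0, 0, 0], 0],
  ],
)

```text
clock: 37.3
eef_pos: [0.4502, 0.2345, 0.4557]
orientation: [-173.4, 90.0, 15.1]
contact_force: [-0.5, 0.7, -1.1]
opening: 0.273
```

Run:
```python
from h import *
im=shot('wrist','w35.png'); print(arm.get_state()['opening'])
```

```text
0.26965435284567413
```

View pics/w35.png

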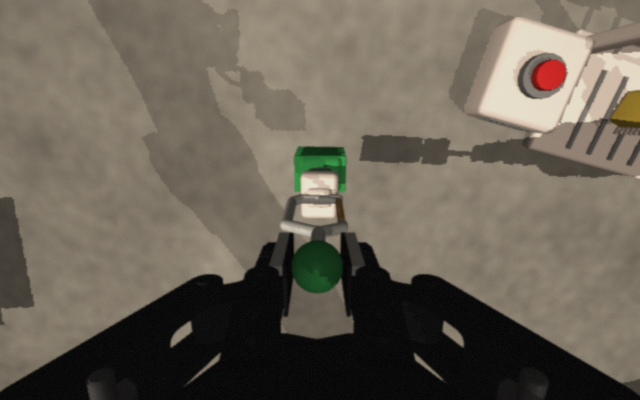

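Emit:
send_rows(
  plan=[
    [2.1, [0, 0, 0], 0],
    [1.9, [0, 0, 0], 0],
    [1.6, [0, 0, 0], 0],
    [1.6, [0, 0, 0], 0],
  ],
  newtons=100,
)

```text
clock: 37.85
eef_pos: [0.4502, 0.2344, 0.4557]
orientation: [43.6, 90.0, -127.8]
contact_force: [0.8, -0.0, -1.8]
opening: 0.225
```

Run:
```python
from h import *
mv(.445,-.209,.458,-6.4)
mv(.480,-.209,.458,-6.4)
```

```text
at [0.4502 0.2344 0.4557] yaz -81.46 F [ 0.8 -0.  -1.8] op 0.225 j7 -119.9 t 37.85
shift [-0.23 43.77  7.09] turn -75.06
at [0.4502 0.2344 0.4557] yaz -81.46 F [ 0.8 -0.  -1.8] op 0.225 j7 -119.9 t 37.85
shift [-0.23 44.29  3.63] turn -75.06
```

Emit:
send_rows(
  plan=[
    [1.6, [-0.2, 3, 0.5], -8],
    [1.6, [-0.2, 7, 1.1], -18],
    [1.6, [-0.2, 12, 1.9], -28],
    [1.6, [-0.2, 17, 2.7], -38],
    [1.6, [-0.2, 22, 3.6], -48],
    [1.6, [-0.2, 27, 4.4], -58],
    [1.6, [-0.2, 32, 5.2], -68],
    [1.6, [-0.2, 37, 6], -75],
    [1.6, [-0.2, 41, 6.6], -75],
    [1.6, [-0.2, 43.8, 7.1], -75],
    [1.6, [-0.2, 43.8, 7.1], -75],
    [1.6, [-0.2, 43.8, 7.1], -75],
  ],
)

```text
clock: 39.35
eef_pos: [0.4452, -0.2085, 0.4576]
orientation: [-164.9, 90.0, 98.6]
contact_force: [0.8, 1.5, -1.9]
opening: 0.228
```

Run:
```python
from h import *
mv(.480,-.209,.458,-6.4)
c=cam('wrist');im=shot('wrist','w36.png')
for n,P in [('gl',[0.56667478,-0.19233366,0.185]),('gr',[0.56280654,-0.24143592,0.185])]: print(n,proj(c,P))
```

```text
at [ 0.4452 -0.2085  0.4576] yaz -6.42 F [ 0.8  1.5 -1.9] op 0.228 j7 11.2 t 39.35
shift [-0.04  3.47 -0.34] turn -0.02
gl [469.35216193 161.90909353]
gr [463.57568653 220.89036612]
```

View pics/w36.png

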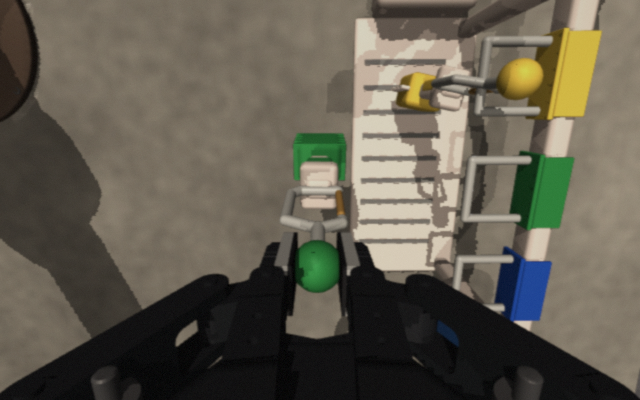

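Emit:
send_rows(
  plan=[
    [1.6, [2, 3, 0.1], 0],
    [1.6, [4, 5.5, 0.1], 0],
    [1.6, [5.6, 7.5, 0.1], 0],
    [1.6, [5.6, 8.6, 0.1], 0],
    [1.6, [5.6, 8.6, 0.1], 0],
    [1.6, [5.6, 8.6, 0.1], 0],
  ],
)

```text
clock: 40.15
eef_pos: [0.53, -0.2197, 0.4026]
orientation: [61.6, 89.9, -34.9]
contact_force: [-0.4, -0.5, -1.8]
opening: 0.225
```

Run:
```python
from h import *
mv(.566,-.2165,.401,-6.4)
c=cam('wrist');im=shot('wrist','w37.png')
for n,P in [('gl',[0.56667478,-0.19233366,0.185]),('gr',[0.56280654,-0.24143592,0.185])]: print(n,proj(c,P))
```

```text
at [ 0.53   -0.2197  0.4026] yaz -6.45 F [-0.4 -0.5 -1.8] op 0.225 j7 7.4 t 40.15
shift [ 0.16  3.54 -0.73] turn -0.05
gl [372.43890592 173.55094811]
gr [371.43589027 247.25735848]
```

View pics/w37.png

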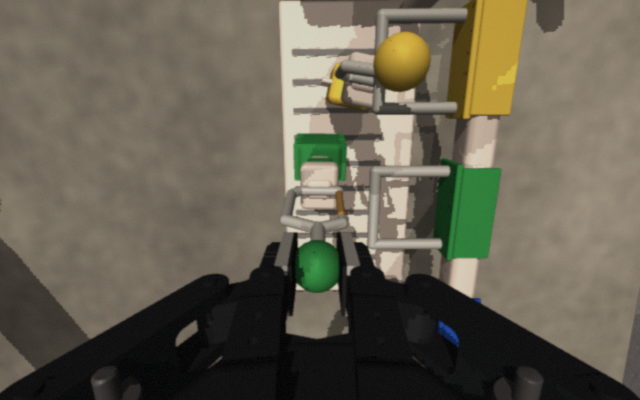

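Emit:
send_rows(
  plan=[
    [1.6, [0.2, 0.8, 0], 0],
    [1.6, [0.2, 1.4, 0], 0],
    [1.6, [0.2, 1.8, 0], 0],
    [1.6, [0.2, 2.2, 0], 0],
    [1.6, [0.2, 2.5, 0], 0],
    [1.6, [0.2, 2.5, 0], 0],
  ],
)

```text
clock: 40.95
eef_pos: [0.5551, -0.2227, 0.3993]
orientation: [-98.5, 89.9, 165.1]
contact_force: [-1.6, 0.3, -2.4]
opening: 0.226
```

Emit:
send_rows(
  plan=[
    [1.6, [0, 0.4, 0], 0],
    [1.6, [0, 0.8, 0], 0],
    [1.6, [0, 1.2, 0], 0],
    [1.6, [0, 1.7, 0], 0],
    [1.6, [0, 1.7, 0], 0],
    [1.6, [0, 1.7, 0], 0],
  ],
)

```text
clock: 41.7
eef_pos: [0.5727, -0.2246, 0.4002]
orientation: [87.1, 89.9, -9.4]
contact_force: [0.9, 0.4, -1.9]
opening: 0.228
```

Run:
```python
from h import *
mv(.566,-.2165,.401,-6.4)
c=cam('wrist');im=shot('wrist','w38.png')
```

```text
at [ 0.5727 -0.2246  0.4002] yaz -6.44 F [ 0.9  0.4 -1.9] op 0.228 j7 6.3 t 41.7
shift [-0.08 -0.75 -0.73] turn -0.04
```

View pics/w38.png

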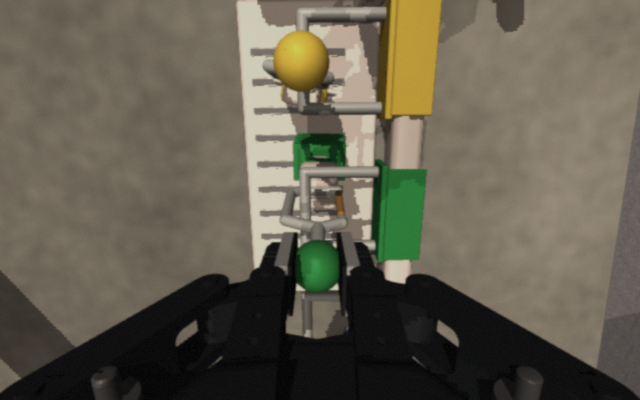

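Emit:
send_rows(
  plan=[
    [1.6, [0.4, 0, 0], 0],
    [1.6, [0.8, 0, 0], 0],
    [1.6, [1.1, -0.3, 0], 0],
    [1.6, [1.3, -0.6, 0], 0],
    [1.6, [1.3, -0.6, 0], 0],
  ],
)

```text
clock: 42.38
eef_pos: [0.5658, -0.224, 0.3872]
orientation: [32.9, 90.0, -63.6]
contact_force: [-1.3, -0.5, 3.6]
opening: 0.228
```

Run:
```python
from h import *
mv(.566,-.2165,.401,-6.4)
c=cam('wrist');im=shot('wrist','w39.png')
```

```text
at [ 0.5658 -0.224   0.3872] yaz -6.47 F [-1.3 -0.5  3.6] op 0.228 j7 6.3 t 42.375
shift [-1.38 -0.07 -0.75] turn -0.07
```

View pics/w39.png

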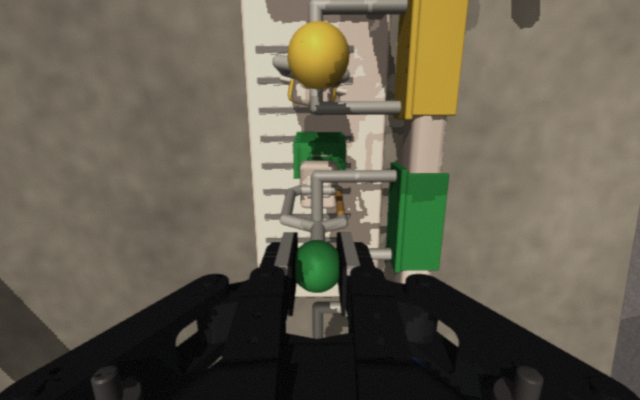

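Emit:
send_rows(
  plan=[
    [1.6, [-0.1, 0, 0], 0],
    [2.0, [-0.1, 0, 0], 0],
    [2.2, [-0.1, 0, 0], 0],
    [2.3, [-0.1, 0, 0], 0],
    [2.35, [-0.1, 0, 0], 0],
    [2.4, [-0.1, 0, 0], 0],
    [2.45, [-0.1, 0, 0], 0],
    [2.5, [-0.1, 0, 0], 0],
    [2.8, [-0.1, 0, 0], 0],
    [4, [-0.1, 0, 0], 0],
    [4.5, [-0.1, 0, 0], 0],
    [4.5, [-0.1, 0, 0], 0],
  ],
)

```text
clock: 43.92
eef_pos: [0.5661, -0.224, 0.3877]
orientation: [5.6, 90.0, -90.9]
contact_force: [-0.4, -0.4, -0.2]
opening: 0.529
```

Emit:
send_rows(
  plan=[
    [4.5, [-2, 0, 0], 0],
    [4.5, [-4, 0, 0], 0],
    [4.5, [-7, 0, 0], 0],
    [4.5, [-10, 0, 0], 0],
    [4.5, [-10, 0, 0], 0],
  ],
)

```text
clock: 44.55
eef_pos: [0.5665, -0.224, 0.4904]
orientation: [77.7, 89.7, -18.7]
contact_force: [0.2, 0.7, -0.4]
opening: 0.526
```

Run:
```python
from h import *
mv(.589,.003,.28,-6.4)
c=cam('wrist');im=shot('wrist','w40.png')
shot('scene','s40.png'); im=cv2.imread('pics/s40.png'); cv2.imwrite('pics/s40c.png',cv2.resize(im[80:260,180:400],None,fx=3.5,fy=3.3,interpolation=cv2.INTER_CUBIC))
```

```text
at [ 0.5665 -0.224   0.4904] yaz -6.46 F [ 0.2  0.7 -0.4] op 0.526 j7 7.2 t 44.55
shift [ 21.02  -0.41 -22.83] turn -0.06
```

View pics/w40.png

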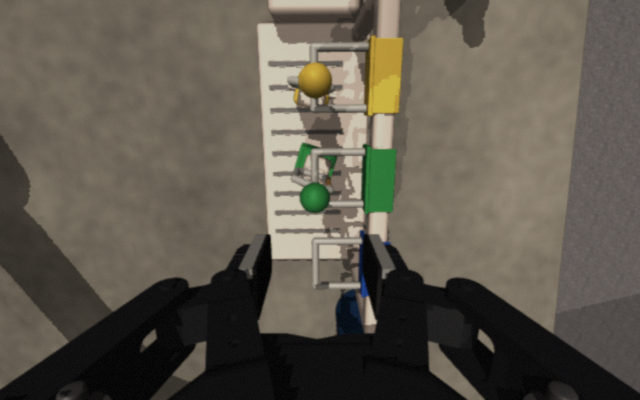

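View pics/s40c.png

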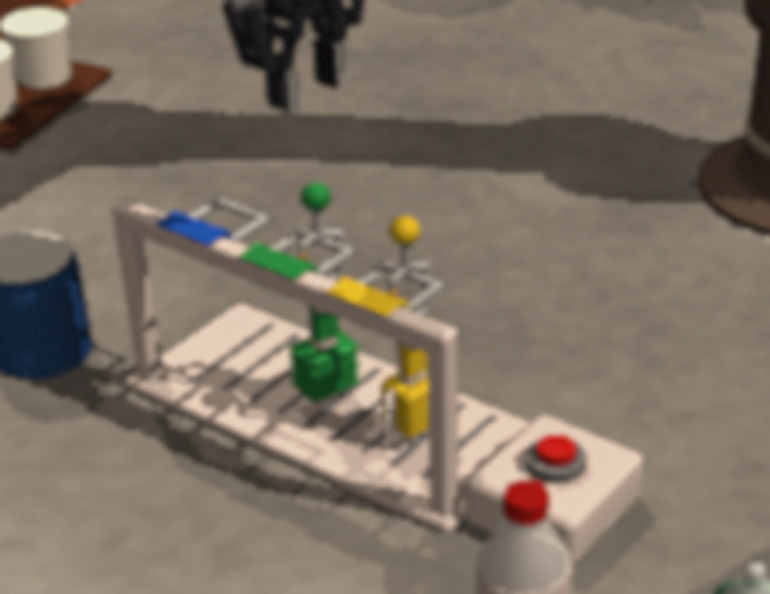

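Emit:
send_rows(
  plan=[
    [0, [0, -0.2, -6], 0],
    [0, [0, -0.4, -12], 0],
    [0, [4, -0.4, -18], 0],
    [0, [8, -0.4, -22.8], 0],
    [0, [12, -0.4, -22.8], 0],
    [0, [12, -0.4, -22.8], 0],
    [0, [12, -0.4, -22.8], 0],
  ],
)

```text
clock: 45.52
eef_pos: [0.5882, 0.002, 0.3686]
orientation: [51.1, 90.0, -45.4]
contact_force: [-0.3, -0.4, 0.3]
opening: 0.001
```

Run:
```python
from h import *
c=cam('wrist');im=shot('wrist','w41.png')
h=cv2.cvtColor(im,cv2.COLOR_BGR2HSV); m=cv2.inRange(h,(0,150,60),(8,255,255))|cv2.inRange(h,(172,150,60),(180,255,255))
n,l,st,ce=cv2.connectedComponentsWithStats(m)
for i in range(1,n):
    if st[i,4]>80: print(st[i,4],ce[i],atz(c,*ce[i],.060).round(4))
c2=cam('top'); im=cv2.imread('pics/top0.png');print(atz(c2,271,127,.19),atz(c2,219,142,.16))
mv(.589,.003,.26,-6.4)
```

```text
963 [318.62201454 187.01765317] [0.5891 0.0022 0.06  ]
[0.7606459  0.06049695 0.19      ] [0.72629878 0.2016072  0.16      ]
at [0.5884 0.0019 0.3693] yaz -6.56 F [0.3 0.1 1.2] op 0.001 j7 -18.0 t 45.575
shift [10.93  0.03 -0.12] turn -0.16
```

View pics/w41.png

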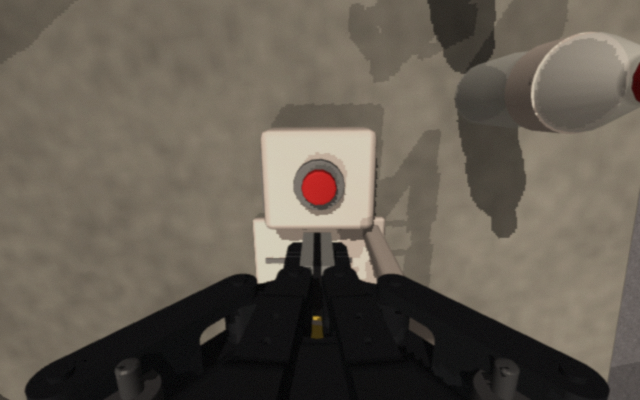

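Emit:
send_rows(
  plan=[
    [0, [5, 0, 0], 0],
    [0, [9.5, 0, 0], 0],
    [0, [12.3, 0, 0], 0],
    [0, [12.3, 0, 0], 0],
  ],
)

```text
clock: 46.08
eef_pos: [0.588, 0.0019, 0.2448]
orientation: [-46.7, 89.9, -143.2]
contact_force: [-1.4, -1.4, 2.2]
opening: 0.004
```

Emit:
send_rows(
  plan=[
    [0, [0.3, 0, 0], 0],
    [0, [0.6, 0, 0], 0],
    [0, [0.9, 0, 0], 0],
    [0, [0.9, 0, 0], 0],
  ],
)

```text
clock: 46.58
eef_pos: [0.5887, 0.0026, 0.2392]
orientation: [78.7, 89.8, -17.8]
contact_force: [-6.4, -1.9, 23.3]
opening: 0.001
```

Run:
```python
from h import *
shot('wrist','w42.png'); print(arm.get_state()['contact_force'])
shot('scene','s42.png'); im=cv2.imread('pics/s42.png'); cv2.imwrite('pics/s42c.png',cv2.resize(im[80:260,180:400],None,fx=3.5,fy=3.3,interpolation=cv2.INTER_CUBIC))
```

```text
[-7.56182689 -2.60243484 24.53199792]
```

View pics/s42c.png

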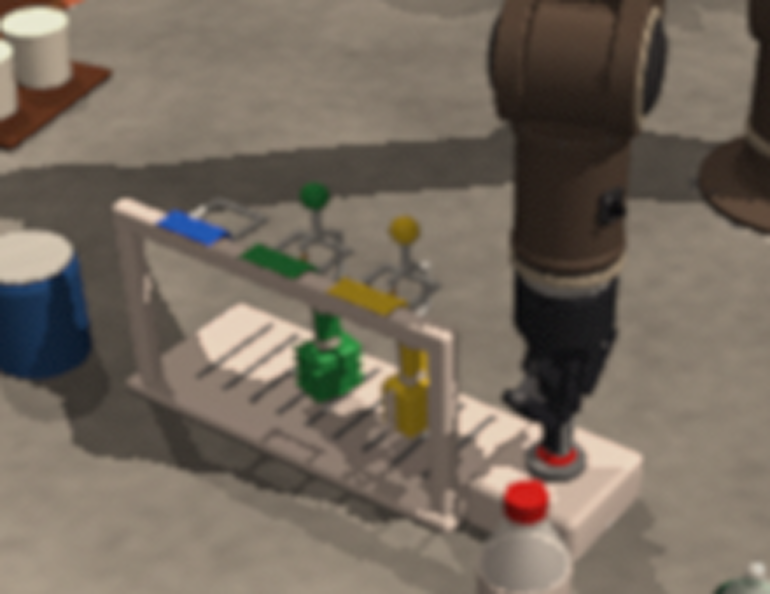

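View pics/w42.png

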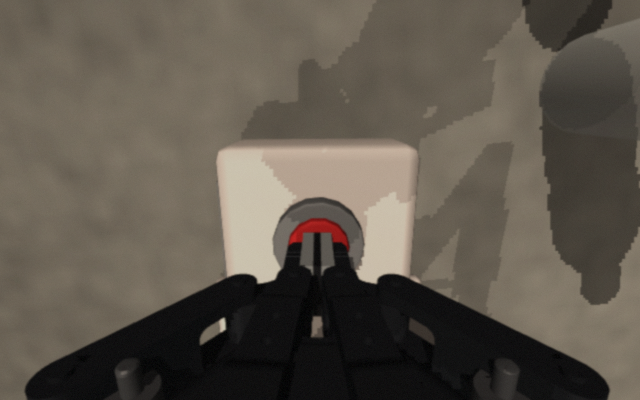

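Button is fully down under the fingertips (at ~(318,240)), both tools still hanging. Lift away.

Emit:
send_rows(
  plan=[
    [0, [-1, 0, 0], 0],
    [0, [-5, 0, 0], 0],
    [0, [-11, 0, 0], 0],
    [0, [-17, 0, 0], 0],
    [0, [-20, 0, 0], 0],
    [0, [-20, 0, 0], 0],
    [0, [-20, 0, 0], 0],
  ],
)

```text
clock: 47.55
eef_pos: [0.5874, 0.0031, 0.435]
orientation: [-83.5, 90.0, -180.0]
contact_force: [-0.7, -0.2, -0.6]
opening: -0.0
```

Run:
```python
from h import *
s=arm.get_state(); print(s['eef_pos'],s['contact_force'],s['clock'])
shot('wrist','w43.png')
shot('scene','s43.png'); im=cv2.imread('pics/s43.png'); cv2.imwrite('pics/s43c.png',cv2.resize(im[80:310,180:450],None,fx=2.9,fy=2.6,interpolation=cv2.INTER_CUBIC))
shot('top','t43.png')
for n in('top','scene'):
    vision.get_image(n);print([(d['score'],d['rect']) for d in vision.boxes_of(n,'blue_tool')])
```

```text
[0.58744542 0.00314476 0.43499595] [-0.7358583  -0.23331265 -0.61326059] 47.55
[]
[(0.31, [0.5866, 0.6218, 0.6361, 0.7715])]
```

View pics/s43c.png

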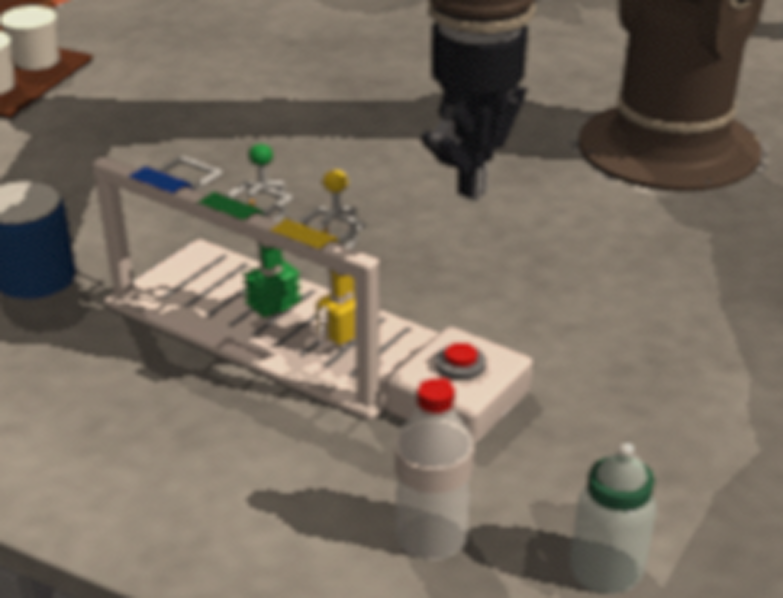

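View pics/w43.png

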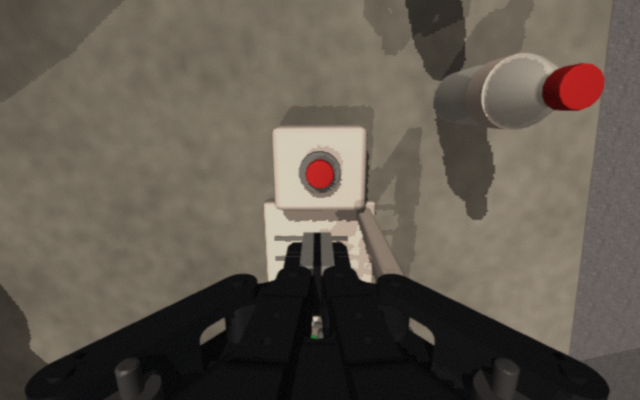

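View pics/t43.png

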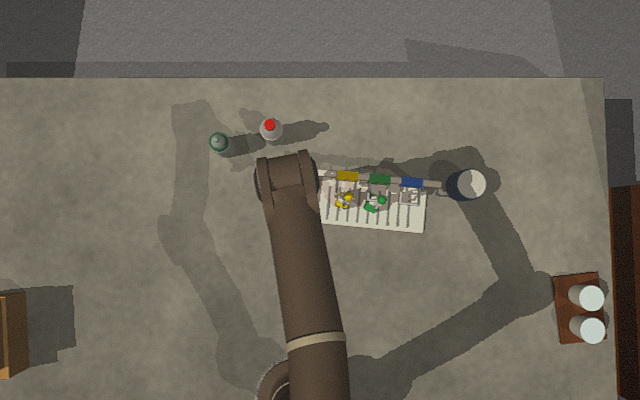

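Run:
```python
import cv2
im=cv2.imread('pics/w40.png'); cv2.imwrite('pics/w40c.png',cv2.resize(im[40:230,250:420],None,fx=3.1,fy=3.1,interpolation=cv2.INTER_CUBIC))
```

```text
(no output)
```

View pics/w40c.png

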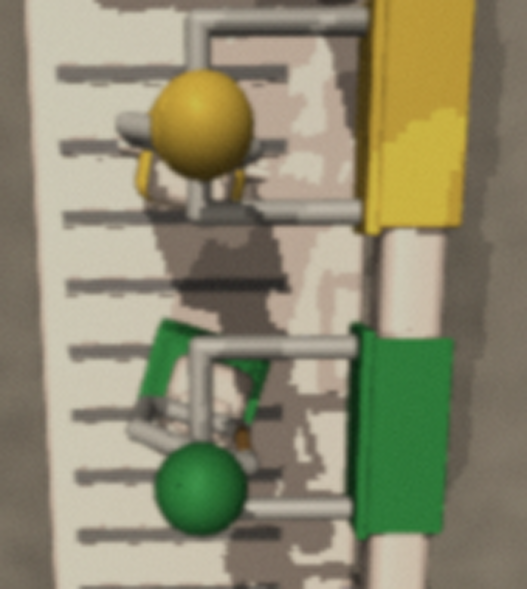

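Both hooks enclose their bars and the green gate rod lies at its shut position outside the bar. I'm handing in.

```bash
python3 -c "
from station import job_done
print(job_done())"
```

```text
the job is handed in; nothing more can be done
None
```

I hung both tools present, yellow and green, on the eyes of their own colours and released them. I then pressed the red start button to its stop and handed the job in at about 48 s. No blue tool was on the counter: the one weak blue detection (0.31) was the feeding bottle.

- **Hanging:** The last pictures show both tools hanging head down. The force reading was near zero after the fingers opened on each.
- **Gates:** Both gates looked shut in the wrist pictures, yellow's seen just after release. I had no gate angle reading to confirm it.
- **Button:** It went down under about 23 N of contact force and looked up again in the last pictures. I did not read its travel.
- **Bystanders:** The bottles and the tin looked unmoved by eye. I did not measure them.
- **Disagreements:**
  - The grip setting had no effect on the tool's swing, even down to 20 N, so I eased each tool down by opening the jaws in small steps.
  - Both tools leaned about 8° sideways while carried. I shifted the approach to allow for it, and they hung more upright once released.

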